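# Move the charged battery from the charger to the video light

## Robot

A 6-joint arm with a two-finger parallel gripper is mounted at the origin on a cart in front of the work surface, level with it; the furniture and walls round the work are solid. World frame = base frame: x ahead of the robot, y to its left, z up, the work surface at z = 0. Lengths are in m, angles in rad, forces in N, time in s.
With the tool pointing down it reaches from about 0.3 to 0.875 m from the base axis. Payload 6.4 kg.
Tool frame: the origin (TCP) lies on the centre line of the jaws, within the pads' length; the fingertips stand 19 mm ahead of it and the grasp point (between the pads) is the TCP; y points along the fingers, z is the direction in which the jaws open and shut, and the axes are right-handed (so a half turn about y gives the same grasp; the last joint's range is limited). The gripper opens to 85 mm and grips with 20 to 120 N. Pads are 22 mm wide; open, the fingers measure 114 mm over their backs; the gripper's body (76 mm by 85 mm) begins 54 mm behind the grasp point. The pads swing forward as they close: fully open they stand 13 mm farther back than shut.
Start: joints at [0.933, 0.181, 1.607, -0, 1.354, -0.206], TCP at [0.241, 0.522, 0.25] pointing down, gripper open.
Joint ranges: [-2.99, 2.99], [-0.89, 2.07], [0.3, 2.58], [-1.14, 4.28], [0, 2.63], [-3.12, 3.12]. Speed limits (rad/s): [2.57, 2.57, 3.01, 3.14, 3.14, 3.14].

## Interface

Orientations are given as a unit quaternion [x, y, z, w].
In Python, from workcell import status, eyes, job gives the robot as it stands.
- The arm moves only by the tool drive_tool, never from a script. Its arguments are lists of equal length, an entry for each row: "travel": the shift along the tool's x, y, z in cm, a list of three; "rotation": the turn, a rotation vector about the tool's x, y, z in degrees, a list of three; "gripper": the gripper's target within -1 to 1 (shut at 1, half-way at 0, fully open at -1). In form: {"travel": [[x, y, z], ...], "rotation": [[ax, ay, az], ...], "gripper": [gripper, ...]}. A call has 1 to 10 rows; each row shifts and turns the commanded pose from where the row before left it, along the tool's axes as they then stand; what a row does not reach is not made up. A row lasts 1/10 s, in which the tool goes at most 50 mm and 8.59 degrees, less where a joint would pass 70% of its speed; a pose out of reach is approached as far as the arm can. A call with a gripper value outside its range is refused whole. The fingers move at their own pace and stop on an object; "force" is the grip in N (left out, the last holds). Time passes only in rows, so rows that do not move let the fingers close. It gives the time, the measured TCP pose, the force and the opening at its end, in the units of the state.
- status.sense(): the state, without advancing time (a new reading comes with each control period).
- eyes.get_image(name): name is "scene" or "top" or "wrist"; returns the picture (384x512x3 uint8, red, green, blue); there is no depth.
- eyes.get_calibration(name): a dict with "camera_matrix" (3x3 intrinsics, pixels), "position" and "rotation" of the camera in the world; the wrist camera has in their place "mount" (4x4, takes a point from camera to tool coordinates, whose origin is the TCP and whose axes are the tool frame's). Camera axes: x right, y up, looking along -z (the intrinsics and any distortion apply to the point x, -y, -z); pixel columns grow to the right and rows downward; lengths in m; the calibration is good to about 2 mm. A picture is of the moment at which its call begins: read the wrist's pose just before it. get_calibration takes no time and is no camera call.
- job.finish_job(): hands the job in, once; it reports no verdict.
The state is a dict: "clock": time; "q": joint angles; "qvel": joint speeds; "effort": joint torques, N m; "tool_pos": TCP position; "tcp_rot": TCP orientation; "ft_force": force on the tool from outside, world axes, zero at the start; "ft_torque": the same for the moment, N m; "gripper_width": finger opening in m.
Only numpy, scipy, OpenCV 4.12 (cv2) and the standard library are available. Lean on these libraries where they do the work, as an engineer would, in place of code of your own. Each camera call takes 0.05 s, during which the arm holds its last target.

## Task

The battery on the desk charger is full and the video light needs it. Press the charger's release tab down so that the battery springs free, draw it back off the rails, then slide it onto the rails in the foot of the light, pushing gently until the catch clicks and the battery stays fully home by itself. Do not force or jam anything, and leave the other things where they are.

Things in the scene. Friction and masses are not known exactly. Their poses are not given: they have to be found in the camera images.
- pack: The battery: dark block 80 x 42 x 42 mm (x length, y width, z height), 0.27-0.38 kg, clicked into the charger at first. Origin at the centre of its underside, +x its leading end. Foot 42 mm wide to z = 6 mm, catch pocket in its underside at x = 7-24 mm; waist 32 mm wide to z = 12 mm (groove for the rails); plain body from z = 12 to 42 mm: grip it there across y, 42 mm.
- charger: The desk charger: low, grey, fixed, a bay with black rails, no panel. Origin on the table below the centre of a fully home battery, +x the way the battery slides on, z up. Deck 24 mm high, x -108 to +62, y -40 to +68 mm. Bay alike the light's (see the light's points). With its tab down the battery springs back 10 to 15 mm along -x, still under the lips.
- light: The video light, fixed: black foot whose bay has aluminium rails, and behind (x +80 to +125 mm) a post with a 150 x 104 mm panel, 135-245 mm high. Origin on the table below the centre of a fully home battery, +x the way it slides on, z up. Deck 24 mm high, x -108 to +62, y -40 to +68 mm; release tab at x 0, y +52 mm (not needed).
- light_mouth (a point): Where the centre of the battery's underside is set down: on the deck's centre line, 58 mm before home, clear of the lips. Rails run from 6 mm before the light's origin to 38 mm past it, 11 mm above the deck, y = 22.5-27.5 mm either side; lips reach in to y = 18 mm, 7-11 mm above the deck, over the foot; play 1.5 mm sideways, 1 mm in height; flared guides from x = -26 mm.
- light_tooth (a point): Top of the light's catch tooth at its upright face (x = +24 mm of the light), 4 mm over the deck, 14 mm wide, ramp towards the mouth. The foot's front rides onto it at battery x about -28 mm and keeps it down (drag 1 to 2 N); it clicks up into the pocket when the battery reaches x = 0 and then holds it from sliding back.
- light_stop (a point): Middle of the light's contact block face (x = +42 mm), 18 mm over the deck: hard stop 2 mm past the click. A plunger in it pushes the battery back over the last 12 mm (6 N rising to 10 N), so that it springs out again if not clicked. Pushing home takes about 11 to 16 N; over 38 N is forcing. The charger's block is alike.
- charger_tab (a point): Centre of the top of the charger's release tab, a ribbed black tab 26 x 21 mm at x = 0, y = +52 mm of the charger, 31 mm over the table, beside the rails; pressed straight down.
- charger_catch (a joint): How far the charger's tab and tooth (one piece) are down, m: 0 up, 0.006 fully down; light spring 0.7 N rising to 1.9 N, then a hard stop. The battery is free at about 0.005.
- light_catch (a joint): The same for the light's catch: 0 up (also when clicked in), about 0.004 while a battery slides over its tooth, 0.006 fully down.
- highlighter: Highlighter pen 118 x 16 x 18 mm, lying between the charger and the light; origin under its centre.
- eraser: Eraser 48 x 23 x 13 mm, lying between the two; origin under its centre.
- binder_clip: Black binder clip 36 x 32 x 27 mm, standing close beside the charger, on the side away from its tab; origin under its centre.
- mug: White mug 92 mm wide, 95 mm high, at the left front of the cabinet, in front of a tall black box (front face at x = 0.50 m, y = 0.21 to 0.33 m, 230 mm high: keep the arm clear of it); origin under its centre.
- keys: Bunch of keys 112 x 120 x 8 mm, left of the mug; origin under its centre.
Things that resemble listed ones, but are neither listed nor needed, are in the scene too. There is more than one size of the pack; the job needs the larger.

How it is judged:
By the outcome, as a careful person would: the job done as asked, in the order asked, and still so for the second after the job is handed in, with the robot touching nothing.
It also fails if it takes over 70 s, if anything falls off the work surface, if the arm or the gripper's body presses on something with over 40 N, if the wrist force passes 120 N, or if a joint passes its speed limit or range.

## Working session

There is one attempt and no reset: what is moved stays moved. The work goes in short steps, Python scripts to look and compute and a tool call to move; the robot and the scene stay as the last step left them, time stands still between calls to the robot, and variables do not carry over. Pictures are saved under pics/ and viewed, and the job is handed in when it is done.

Besides the shell and the picture viewer there is one more tool, called after ">>>" as name(argument=value, ...) on one line, values as JSON. drive_tool: Moves the arm, as the interface text tells. Its arguments: {"type":"object","properties":{"travel":{"type":"array"},"rotation":{"type":"array"},"gripper":{"type":"array"},"force":{"type":"number"}},"required":["travel","rotation","gripper"]}

```bash
ls; mkdir -p pics
python3 - <<'E'
from workcell import status, eyes, job
import cv2,json
s=status.sense();print(s)
for n in ("scene","top","wrist"):
    cv2.imwrite(f"pics/{n}0.png",eyes.get_image(n)[:,:,::-1]); print(n,eyes.get_calibration(n))
E
```

```text
pics
{'clock': 0.0, 'q': array([ 9.32720003e-01,  1.81508241e-01,  1.60800082e+00,  2.98986415e-05,
        1.35379096e+00, -2.06261805e-01]), 'qvel': array([ 0.00111625, -0.00142745, -0.00059649, -0.00042509,  0.00065496,
       -0.00109354]), 'effort': array([-5.40231067e-04, -4.44871151e+01, -3.51339090e+01, -3.70932339e-04,
        9.09991097e-03,  2.00125953e-05]), 'tool_pos': array([0.24029438, 0.52182128, 0.24940604]), 'tcp_rot': array([ 0.69123516, -0.15174504,  0.15123153, -0.69014232]), 'ft_force': array([-0.42433933, -0.69409091, -0.19952535]), 'ft_torque': array([ 0.01075463, -0.03686395, -0.0485799 ]), 'gripper_width': 0.08572255913000157}
scene {'camera_matrix': array([[415.27013779,   0.        , 257.32873381],
       [  0.        , 415.27013779, 197.15146321],
       [  0.        ,   0.        ,   1.        ]]), 'position': array([-0.08152678, -0.77524849,  0.62923198]), 'rotation': array([ 0.47043569, -0.15439224, -0.26561148,  0.8272266 ])}
top {'camera_matrix': array([[355.6245498 ,   0.        , 258.29767501],
       [  0.        , 355.6245498 , 188.12141033],
       [  0.        ,   0.        ,   1.        ]]), 'position': array([0.39927008, 0.01544756, 1.33076331]), 'rotation': array([ 0.03232559, -0.01733523, -0.69701097,  0.71612167])}
wrist {'camera_matrix': array([[275.94393825,   0.        , 256.43833724],
       [  0.        , 275.94393825, 188.62808073],
       [  0.        ,   0.        ,   1.        ]]), 'mount': array([[ 9.23431714e-04, -9.65932399e-01, -2.58792865e-01,
        -6.50860657e-02],
       [ 6.00408763e-05,  2.58793029e-01, -9.65932795e-01,
        -1.23877957e-01],
       [ 9.99999572e-01,  8.76434826e-04,  2.96973118e-04,
         8.12483982e-04],
       [ 0.00000000e+00,  0.00000000e+00,  0.00000000e+00,
         1.00000000e+00]])}
```

View pics/scene0.png

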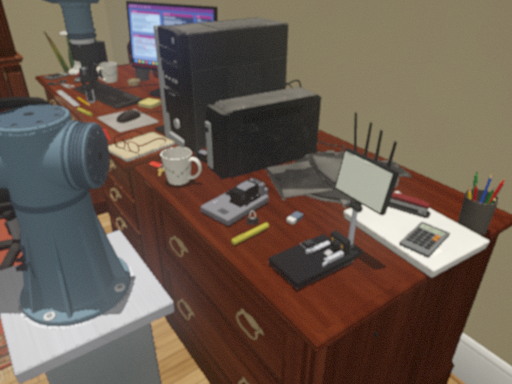

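View pics/top0.png

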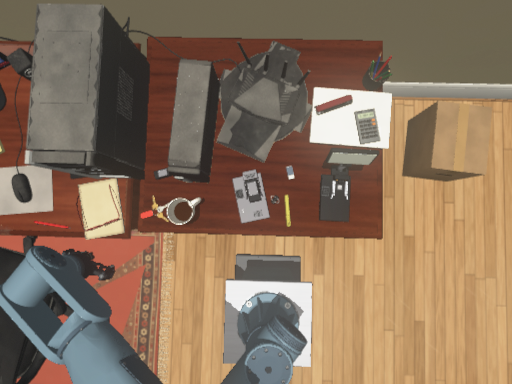

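View pics/wrist0.png

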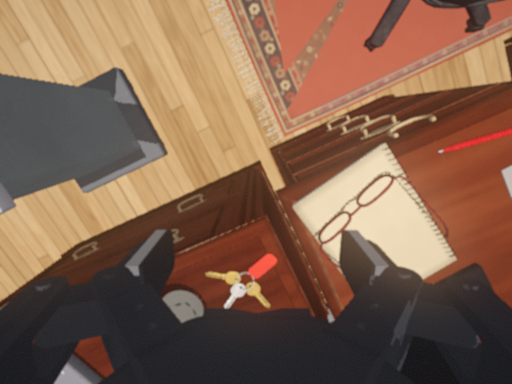

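```bash
cat > h.py <<'E'
import numpy as np, cv2
from scipy.spatial.transform import Rotation as R
from workcell import status, eyes
def cam(n,s=None):
    c=eyes.get_calibration(n);K=c["camera_matrix"]
    if n=="wrist":
        s=s or status.sense()
        T=np.eye(4);T[:3,:3]=R.from_quat(s["tcp_rot"]).as_matrix();T[:3,3]=s["tool_pos"];T=T@c["mount"]
        return K,T[:3,3],T[:3,:3]
    return K,np.array(c["position"]),R.from_quat(c["rotation"]).as_matrix()
def proj(C,P):
    K,p,r=C;v=(np.atleast_2d(P)-p)@r;v=v*[1,-1,-1];u=v@K.T;return u[:,:2]/u[:,2:]
def ray(C,uv,z):
    K,p,r=C;uv=np.atleast_2d(uv);d=np.c_[uv,np.ones(len(uv))]@np.linalg.inv(K).T;d=(d*[1,-1,-1])@r.T
    return p+d*((z-p[2])/d[:,2])[:,None]
def crop(src,dst,x0,y0,x1,y1,f):
    im=cv2.imread(src)[y0:y1,x0:x1];cv2.imwrite(dst,cv2.resize(im,None,fx=f,fy=f,interpolation=cv2.INTER_CUBIC))
E
python3 - <<'E'
from h import *
crop("pics/top0.png","pics/t1.png",220,140,400,240,4.4)
crop("pics/scene0.png","pics/s1.png",190,140,400,290,3.8)
C=cam("top")
print(ray(C,[[237,174],[262,170],[268,219],[241,222],[320,176],[351,176],[350,221],[320,220]],0.024).round(3))
E
```

```text
[[ 0.541  0.125  0.024]
 [ 0.558  0.033  0.024]
 [ 0.379  0.006  0.024]
 [ 0.365  0.104  0.024]
 [ 0.542 -0.181  0.024]
 [ 0.544 -0.295  0.024]
 [ 0.38  -0.293  0.024]
 [ 0.38  -0.184  0.024]]
```

View pics/t1.png

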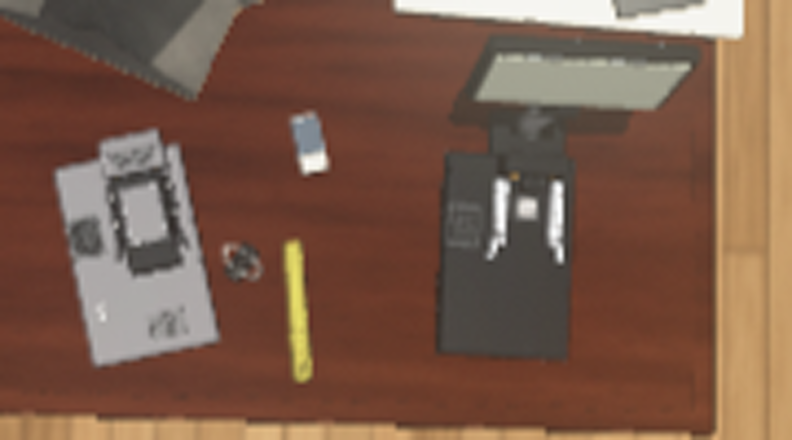

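View pics/s1.png

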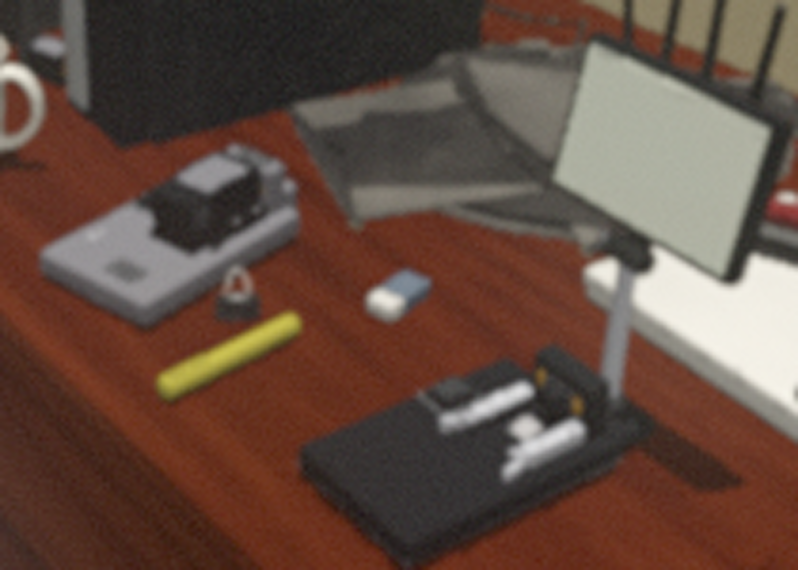

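```bash
cat >> h.py <<'E'
def plan(pos,yaw=None,s=None):
    """rows count and tool-frame deltas; yaw= world heading of tool x, tool y down"""
    s=s or status.sense();M=R.from_quat(s["tcp_rot"])
    d=M.inv().apply(np.array(pos)-s["tool_pos"])*100
    x,y,z=M.as_matrix().T
    out=f"pos {s['tool_pos'].round(4)} travel cm {d.round(2)} xax {x.round(3)} yax {y.round(3)} yaw {np.degrees(np.arctan2(x[1],x[0])).round(2)}"
    if yaw is not None:
        X=np.array([np.cos(yaw),np.sin(yaw),0]);Y=np.array([0,0,-1.]);T=R.from_matrix(np.c_[X,Y,np.cross(X,Y)])
        out+=f" rotvec {np.degrees((M.inv()*T).as_rotvec()).round(2)}"
    print(out,"F",s["ft_force"].round(1),"w",round(s["gripper_width"],4),"t",s["clock"],"q6",s["q"][5].round(2))
def fit(C,uv,loc,z0=0,x0=None):
    """fit planar pose (x,y,yaw) of object-local 3D points to pixels; several cams: lists"""
    from scipy.optimize import least_squares
    def T(p): 
        c,s=np.cos(p[2]),np.sin(p[2]);L=np.array(loc,float)
        return np.c_[p[0]+c*L[:,0]-s*L[:,1],p[1]+s*L[:,0]+c*L[:,1],L[:,2]]
    r=least_squares(lambda p:(proj(C,T(p))-uv).ravel(),x0,loss="soft_l1")
    return r.x,(proj(C,T(r.x))-uv).round(1)
E
python3 - <<'E'
from h import *
C=cam("top")
loc=[[62,68,24],[62,-40,24],[-108,-40,24],[-108,68,24]];loc=np.array(loc)/1000
f=lambda a:np.array(a)/4.4+[220,140]-0.4
print(fit(C,f([(55,172),(182,147),(218,340),(95,366)]),loc,x0=[.47,.07,.2]))
print(fit(C,f([(445,153),(573,155),(567,357),(438,353)]),loc,x0=[.47,-.24,0]))
plan([.40,.04,.25],0.2)
E
```

```text
(array([0.48026461, 0.06234591, 0.22453121]), array([[-0. , -0.6],
       [-0.3, -0.7],
       [ 0.7,  0.7],
       [-0.3,  0.6]]))
(array([ 0.4872816 , -0.24991673, -0.01356765]), array([[-0.3, -0.7],
       [ 0.1, -0. ],
       [ 0.3,  0.5],
       [-0.1,  0.1]]))
pos [0.2404 0.5219 0.2496] travel cm [ 34.66  -0.   -37.09] xax [ 0.908 -0.418 -0.   ] yax [-0.001 -0.001 -1.   ] yaw -24.74 rotvec [  0.07 -36.2   -0.04] F [-0.2  0.5 -0.5] w 0.0851 t 0.15 q6 -0.21
```

>>> drive_tool(travel=[[2.7,0,-2.85],[2.7,0,-2.85],[2.7,0,-2.85],[2.7,0,-2.85],[2.7,0,-2.85],[2.7,0,-2.85],[2.7,0,-2.85],[2.7,0,-2.85],[2.7,0,-2.85],[2.7,0,-2.85]], rotation=[[0,0,0],[0,0,0],[0,0,0],[0,0,0],[0,0,0],[0,0,0],[0,0,0],[0,0,0],[0,0,0],[0,0,0]], gripper=[-1,-1,-1,-1,-1,-1,-1,-1,-1,-1])

```text
clock: 1.15
tool_pos: [0.3666, 0.1489, 0.2503]
tcp_rot: [-0.691, 0.151, -0.152, 0.691]
ft_force: [0.3, 0.0, 0.5]
gripper_width: 0.0851
```

>>> drive_tool(travel=[[2.7,0,-2.85],[2.7,0,-2.85],[2.3,0,-2.9],[0,0,0],[0,0,0],[0,0,0],[0,0,0],[0,0,0],[0,0,0],[0,0,0]], rotation=[[0,0,0],[0,0,0],[0,0,0],[0,-7,0],[0,-7,0],[0,-7,0],[0,-7,0],[0,-8,0],[0,0,0],[0,0,0]], gripper=[-1,-1,-1,-1,-1,0,1,1,1,1])

```text
clock: 2.15
tool_pos: [0.4004, 0.0401, 0.2502]
tcp_rot: [-0.704, -0.068, 0.068, 0.704]
ft_force: [0.4, 1.2, -0.2]
gripper_width: 0.0123
```

Run:
```python
from h import *
s=status.sense();im=eyes.get_image("wrist");cv2.imwrite("pics/w1.png",im[:,:,::-1])
np.save("w1.npy",s,allow_pickle=True)
crop("pics/w1.png","pics/w1b.png",0,0,512,384,1.56)
plan([.48,.062,.15],.2245)
```

```text
pos [0.4004 0.0401 0.2502] travel cm [ 8.23 10.02  0.62] xax [ 0.981  0.192 -0.   ] yax [-0.  0. -1.] yaw 11.07 rotvec [-0.   -1.79 -0.01] F [-0.3 -0.2  0.8] w 0.0047 t 2.2 q6 -1.96
```

View pics/w1b.png

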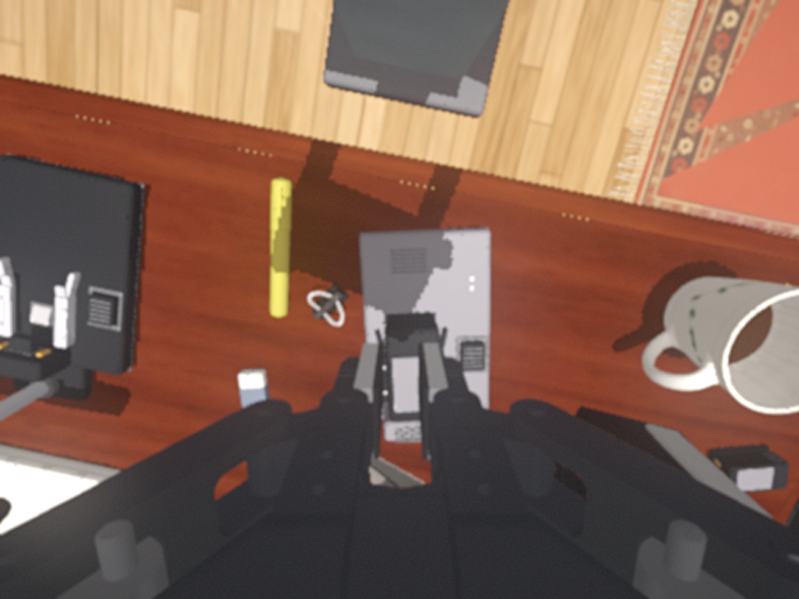

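Run:
```python
from h import *
crop("pics/w1.png","pics/w1c.png",220,135,330,290,5)
crop("pics/w1.png","pics/w1d.png",0,90,110,270,4.4)
a=cv2.imread("pics/w1c.png");b=cv2.imread("pics/w1d.png")
h=max(a.shape[0],b.shape[0]);o=np.zeros((h,a.shape[1]+b.shape[1],3),np.uint8);o[:a.shape[0],:a.shape[1]]=a;o[:b.shape[0],a.shape[1]:]=b
cv2.imwrite("pics/w1e.png",o[:792]);print(o.shape)
```

```text
(792, 1034, 3)
```

View pics/w1c.png

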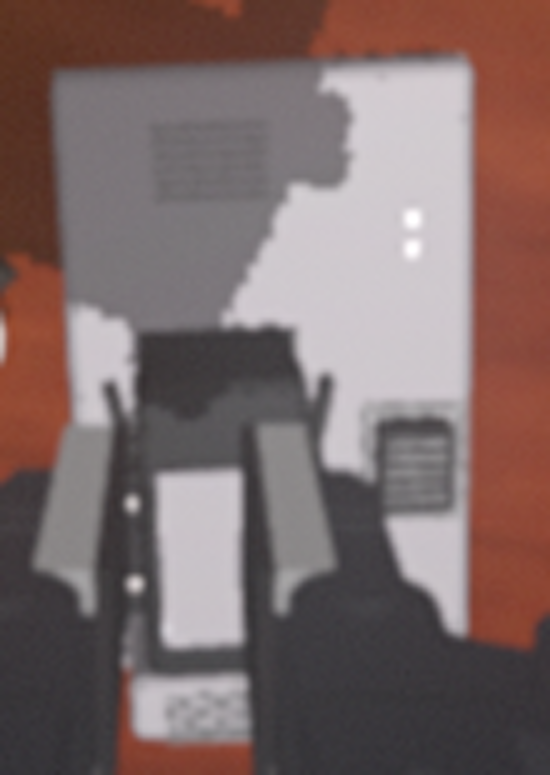

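View pics/w1d.png

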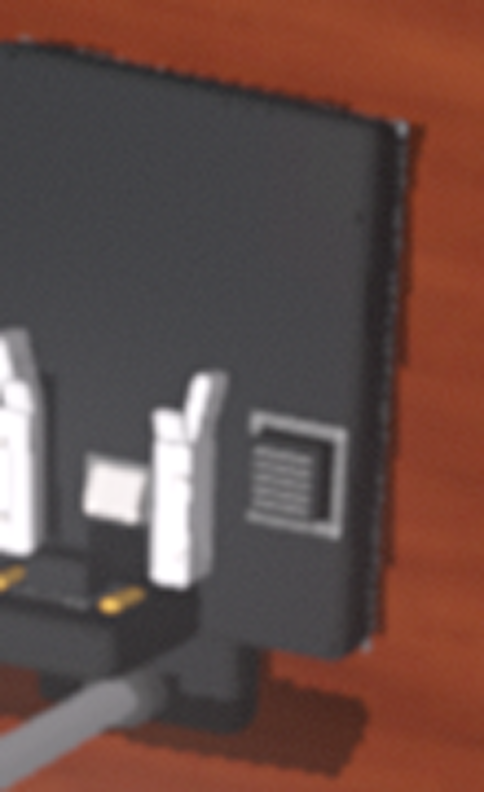

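Run:
```python
from h import *
s=np.load("w1.npy",allow_pickle=True).item();C=cam("wrist",s)
f=lambda a,k,o:np.array(a)/k+o-0.4
L=np.array([[-108,-40,24],[-108,68,24],[0,52,31]])/1000
print(fit(C,f([(57,70),(470,62),(417,467)],5,[220,135]),L,x0=[.48,.062,.22]))
L2=np.array([[-108,68,24],[62,68,24],[0,52,31],[24,0,28]])/1000
print(fit(C,f([(388,122),(345,655),(283,478),(112,522)],4.4,[0,90]),L2,x0=[.48,-.25,0]))
```

```text
(array([0.48068482, 0.06627641, 0.22114599]), array([[-0.8,  0.3],
       [ 2.1, -0.6],
       [-0.3,  0.4]]))
(array([ 0.48482232, -0.24801781, -0.04134716]), array([[-0.8,  0.1],
       [-0.5,  2.5],
       [ 1. , -0.1],
       [ 0.4, -2.6]]))
```

Run:
```python
from h import *
plan([.469,.1157,.07],.221)
```

```text
pos [0.4004 0.0401 0.2502] travel cm [ 8.19 18.02  6.1 ] xax [ 0.981  0.192 -0.   ] yax [-0.  0. -1.] yaw 11.07 rotvec [-0.   -1.59 -0.01] F [-0.3 -0.2  0.8] w 0.0047 t 2.2 q6 -1.96
```

>>> drive_tool(travel=[[2.7,0,2],[2.7,0,2],[2.8,0,2.1],[0,3,0],[0,4,0],[0,4,0],[0,4,0],[0,3,0],[0,0,0],[0,0,0]], rotation=[[0,0,0],[0,0,0],[0,0,0],[0,-1.6,0],[0,0,0],[0,0,0],[0,0,0],[0,0,0],[0,0,0],[0,0,0]], gripper=[1,1,1,1,1,1,1,1,1,1])

```text
clock: 3.2
tool_pos: [0.469, 0.1159, 0.0705]
tcp_rot: [-0.703, -0.078, 0.079, 0.703]
ft_force: [0.1, -0.3, -0.3]
gripper_width: -0.0001
```

Run:
```python
from h import *
plan([.469,.1157,.05],.221)
s=status.sense();im=eyes.get_image("wrist");cv2.imwrite("pics/w2.png",im[:,:,::-1])
im=eyes.get_image("scene");cv2.imwrite("pics/s2.png",im[:,:,::-1])
crop("pics/w2.png","pics/w2b.png",150,60,400,300,3)
crop("pics/s2.png","pics/s2b.png",180,130,300,250,5)
```

```text
pos [0.469  0.1159 0.0705] travel cm [-0.01  2.05 -0.02] xax [ 0.975  0.221 -0.001] yax [-0.001 -0.    -1.   ] yaw 12.79 rotvec [-0.01  0.13 -0.06] F [ 0.1 -0.3 -0.3] w -0.0001 t 3.2 q6 -1.8
```

View pics/w2b.png

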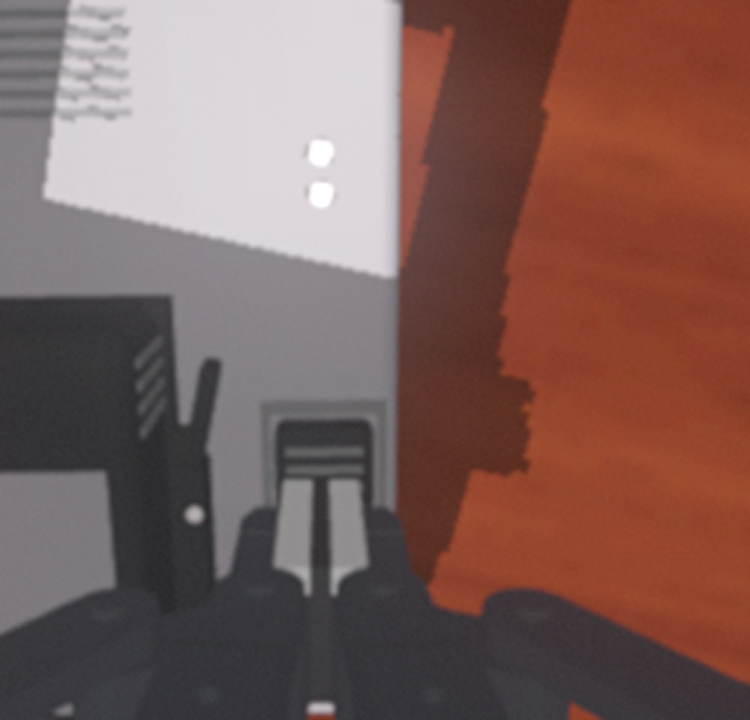

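View pics/s2b.png

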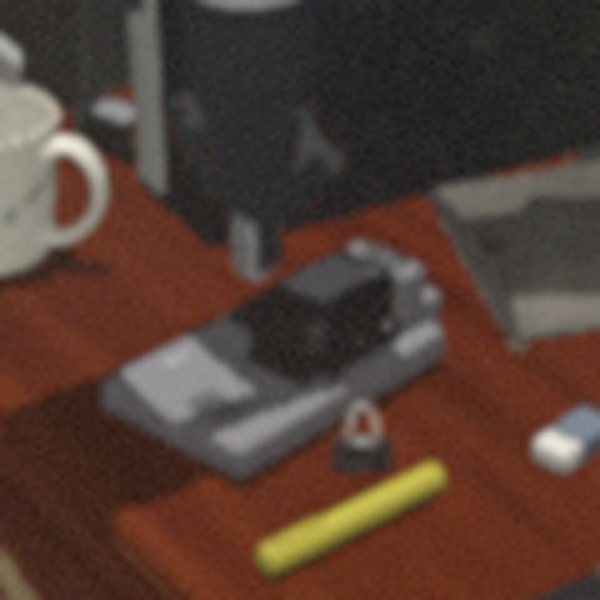

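Run:
```python
from h import *
C=cam("wrist");f=lambda a:np.array(a)/3+[150,60]-.4
p=ray(C,f([(278,422),(372,422)]),.031);s=status.sense();M=R.from_quat(s["tcp_rot"])
print(M.inv().apply(p-s["tool_pos"]).round(4))
p=ray(C,f([(398,20),(398,400),(170,297)]),.024);p[2]=ray(C,f([(172,297)]),.066);print(M.inv().apply(p-s["tool_pos"]).round(4))
```

```text
[[-0.0129  0.0412 -0.0084]
 [-0.0129  0.0412  0.0112]]
[[-0.0916  0.0479  0.0154]
 [-0.0157  0.0481  0.0172]
 [-0.0446  0.0061 -0.023 ]]
```

>>> drive_tool(travel=[[0,0.9,0],[0,0.8,0],[0,0.2,0],[0,0.1,0],[0,0,0]], rotation=[[0,0,0],[0,0,0],[0,0,0],[0,0,0],[0,0,0]], gripper=[1,1,1,1,1])

```text
clock: 3.8
tool_pos: [0.4689, 0.1159, 0.0502]
tcp_rot: [-0.703, -0.079, 0.079, 0.703]
ft_force: [0.3, -0.0, -0.5]
gripper_width: 0.0001
```

>>> drive_tool(travel=[[0,0.1,0],[0,0.1,0],[0,0.1,0],[0,0,0]], rotation=[[0,0,0],[0,0,0],[0,0,0],[0,0,0]], gripper=[1,1,1,1])

```text
clock: 4.2
tool_pos: [0.4692, 0.1159, 0.0473]
tcp_rot: [-0.703, -0.079, 0.079, 0.703]
ft_force: [-0.2, -0.1, 2.4]
gripper_width: -0.0001
```

>>> drive_tool(travel=[[0,0.1,0],[0,0,0]], rotation=[[0,0,0],[0,0,0]], gripper=[1,1])

```text
clock: 4.4
tool_pos: [0.4692, 0.1159, 0.0462]
tcp_rot: [-0.703, -0.079, 0.079, 0.703]
ft_force: [0.3, 0.9, 0.6]
gripper_width: -0.0001
```

Run:
```python
from h import *
plan([.469,.1157,.05],.221)
s=status.sense();im=eyes.get_image("wrist");cv2.imwrite("pics/w3.png",im[:,:,::-1])
crop("pics/w3.png","pics/w3b.png",150,60,400,300,3)
```

```text
pos [0.4692 0.1159 0.0462] travel cm [-0.02 -0.38 -0.02] xax [0.975 0.223 0.   ] yax [ 0.  0. -1.] yaw 12.86 rotvec [0.   0.2  0.03] F [0.3 0.9 0.6] w -0.0001 t 4.4 q6 -1.8
```

View pics/w3b.png

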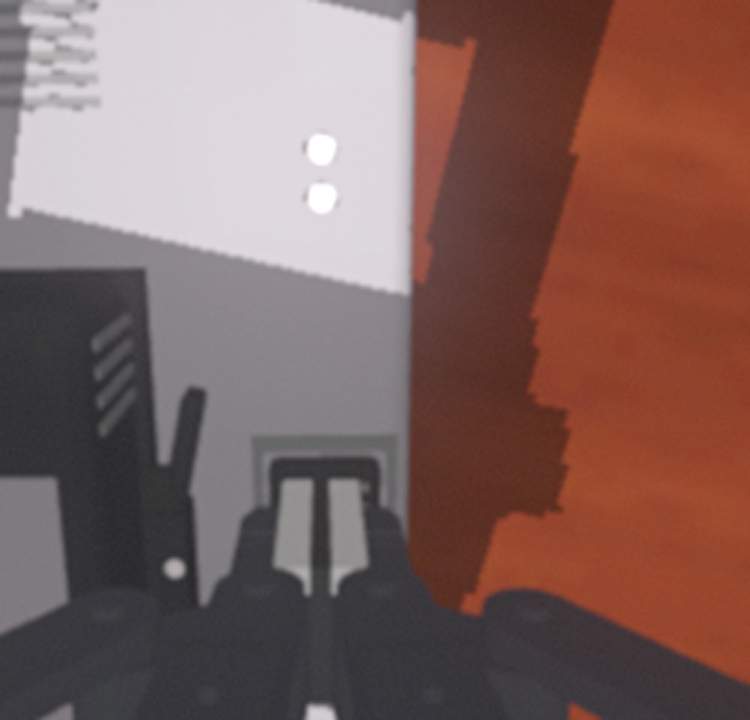

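Fingers sit on the tab (tab edge at crop (325,462)); it's partly down and the battery has not sprung yet. I'll go on gently.

>>> drive_tool(travel=[[0,0.1,0],[0,0,0]], rotation=[[0,0,0],[0,0,0]], gripper=[1,1])

```text
clock: 4.65
tool_pos: [0.4692, 0.1159, 0.0452]
tcp_rot: [0.703, 0.079, -0.079, -0.703]
ft_force: [-0.2, 0.3, 0.9]
gripper_width: 0.0001
```

>>> drive_tool(travel=[[0,0.08,0],[0,0,0],[0,0,0]], rotation=[[0,0,0],[0,0,0],[0,0,0]], gripper=[1,1,1])

```text
clock: 4.95
tool_pos: [0.4692, 0.1159, 0.0445]
tcp_rot: [0.703, 0.079, -0.079, -0.703]
ft_force: [1.0, 0.5, 1.2]
gripper_width: -0.0002
```

Run:
```python
from h import *
plan([.469,.1157,.05],.221)
s=status.sense();im=eyes.get_image("wrist");cv2.imwrite("pics/w4.png",im[:,:,::-1])
crop("pics/w4.png","pics/w4b.png",150,60,400,300,3)
```

```text
pos [0.4692 0.1159 0.0445] travel cm [-0.02 -0.55 -0.02] xax [0.975 0.223 0.   ] yax [ 0. -0. -1.] yaw 12.86 rotvec [0.   0.19 0.02] F [1.  0.5 1.2] w -0.0002 t 4.95 q6 -1.8
```

View pics/w4b.png

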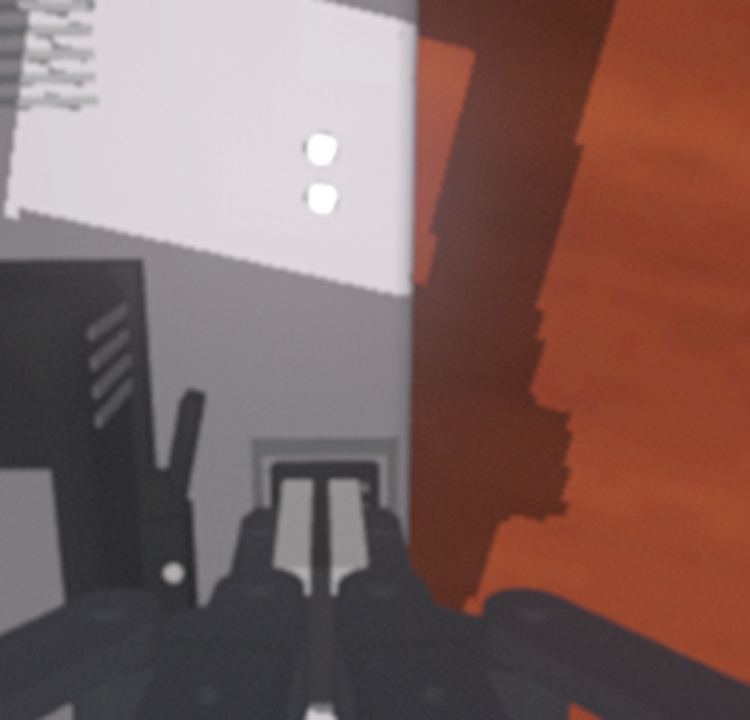

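>>> drive_tool(travel=[[0,0.05,0],[0,0,0],[0,0,0]], rotation=[[0,0,0],[0,0,0],[0,0,0]], gripper=[1,1,1])

```text
clock: 5.3
tool_pos: [0.4691, 0.1159, 0.044]
tcp_rot: [0.703, 0.079, -0.079, -0.703]
ft_force: [0.7, 0.1, 1.8]
gripper_width: -0.0002
```

Run:
```python
from h import *
plan([.469,.1157,.05],.221)
s=status.sense();im=eyes.get_image("wrist");cv2.imwrite("pics/w5.png",im[:,:,::-1])
crop("pics/w5.png","pics/w5b.png",150,60,400,300,2)
```

```text
pos [0.4691 0.1159 0.044 ] travel cm [-0.02 -0.6  -0.02] xax [0.975 0.223 0.   ] yax [ 0.  0. -1.] yaw 12.86 rotvec [0.   0.2  0.02] F [0.7 0.1 1.8] w -0.0002 t 5.3 q6 -1.8
```

View pics/w5b.png

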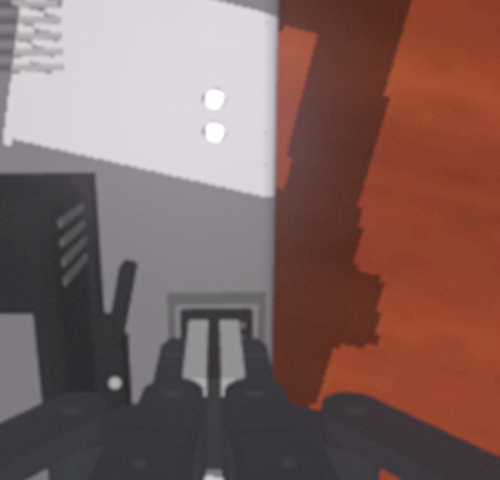

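>>> drive_tool(travel=[[0,0.05,0],[0,0,0],[0,0,0]], rotation=[[0,0,0],[0,0,0],[0,0,0]], gripper=[1,1,1])

```text
clock: 5.65
tool_pos: [0.4692, 0.116, 0.0438]
tcp_rot: [0.703, 0.079, -0.079, -0.703]
ft_force: [-0.4, 1.2, 6.7]
gripper_width: 0.0001
```

>>> drive_tool(travel=[[0,0.05,0],[0,0,0],[0,0,0]], rotation=[[0,0,0],[0,0,0],[0,0,0]], gripper=[1,1,1])

```text
clock: 5.95
tool_pos: [0.4692, 0.116, 0.0437]
tcp_rot: [-0.703, -0.079, 0.079, 0.703]
ft_force: [-1.6, 0.9, 9.3]
gripper_width: 0.0001
```

Run:
```python
from h import *
plan([.469,.1157,.05],.221)
s=status.sense();im=eyes.get_image("wrist");cv2.imwrite("pics/w6.png",im[:,:,::-1])
crop("pics/w6.png","pics/w6b.png",150,60,400,300,2)
```

```text
pos [0.4692 0.116  0.0437] travel cm [-0.03 -0.63 -0.02] xax [0.975 0.223 0.   ] yax [ 0.  0. -1.] yaw 12.87 rotvec [0.   0.21 0.01] F [-1.6  0.9  9.3] w 0.0001 t 5.95 q6 -1.8
```

View pics/w6b.png

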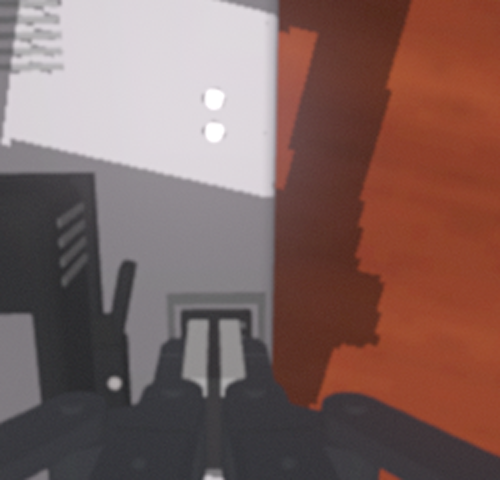

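```bash
python3 - <<'E'
from h import *
s=dict(status.sense())
# pack rear +y top corner, rear deck edge etc. for w2,w3,w4/6 in TCP frame at TCP heights
for z,uv in ((.0705,(172,297)),(.0462,(146,270)),(.0440,(143,260))):
    s["tool_pos"]=np.array([.4692,.1159,z]);C=cam("wrist",s);M=R.from_quat(s["tcp_rot"])
    for h in (.066,.036,.024): print(z,h,M.inv().apply(ray(C,np.array(uv)/3+[150,60]-.4,h)-s["tool_pos"])[0,[0,2]].round(4))
E
python3 -c "
from h import *
im=eyes.get_image('scene');cv2.imwrite('pics/s3.png',im[:,:,::-1])
crop('pics/s3.png','pics/s3b.png',180,130,300,250,5)"
```

```text
0.0705 0.066 [-0.0448 -0.0227]
0.0705 0.036 [-0.0402 -0.0281]
0.0705 0.024 [-0.0383 -0.0303]
0.0462 0.066 [-0.052  -0.0214]
0.0462 0.036 [-0.0483 -0.0277]
0.0462 0.024 [-0.0469 -0.0302]
0.044 0.066 [-0.0535 -0.0212]
0.044 0.036 [-0.0502 -0.0276]
0.044 0.024 [-0.0489 -0.0302]
```

View pics/s3b.png

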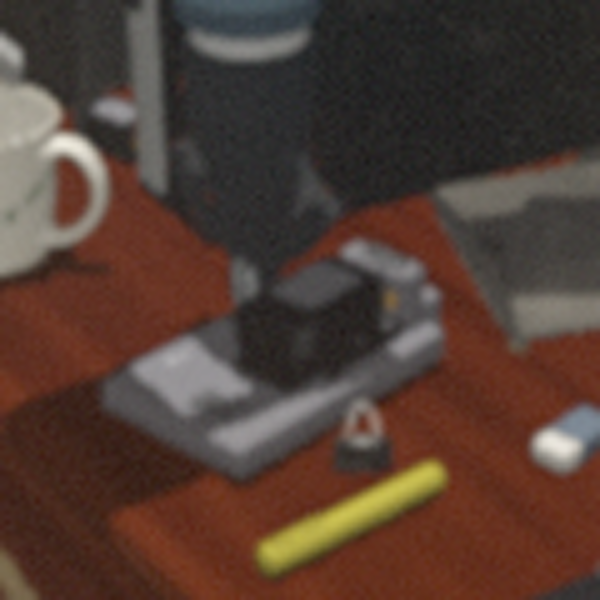

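Run:
```python
from h import *
plan([.4582,.0606,.058],.2245)
```

```text
pos [0.4692 0.116  0.0437] travel cm [-2.31 -1.43 -5.15] xax [0.975 0.223 0.   ] yax [ 0.  0. -1.] yaw 12.87 rotvec [0.   0.   0.01] F [-2.   0.7  9.6] w -0.0001 t 6.05 q6 -1.8
```

>>> drive_tool(travel=[[0,-1.5,0],[0,-4,0],[0,-4,0],[0,-2,0],[0,0,0]], rotation=[[0,0,0],[0,0,0],[0,0,0],[0,0,0],[0,0,0]], gripper=[1,1,-1,-1,-1])

```text
clock: 6.55
tool_pos: [0.4709, 0.1159, 0.1611]
tcp_rot: [0.703, 0.081, -0.077, -0.702]
ft_force: [-0.0, -0.0, 0.1]
gripper_width: 0.0435
```

Run:
```python
from h import *
plan([.4582,.0606,.158],.2245)
```

```text
pos [0.4709 0.1159 0.1611] travel cm [-2.47  0.3  -5.11] xax [0.975 0.223 0.005] yax [ 0.006 -0.    -1.   ] yaw 12.87 rotvec [0.08 0.01 0.32] F [-0.  -0.   0.1] w 0.0435 t 6.55 q6 -1.8
```

>>> drive_tool(travel=[[-0.6,0,-1.3],[-0.6,0,-1.3],[-0.6,0,-1.3],[-0.55,0,-1.25],[0,0,0],[0,0,0]], rotation=[[0,0,0],[0,0,0],[0,0,0],[0,0,0],[0,0,0],[0,0,0]], gripper=[-1,-1,-1,-1,-1,-1])

```text
clock: 7.15
tool_pos: [0.4569, 0.0606, 0.1569]
tcp_rot: [-0.702, -0.078, 0.08, 0.703]
ft_force: [-0.9, 1.0, -0.1]
gripper_width: 0.0854
```

Run:
```python
from h import *
plan([.4582,.0606,.058],.2245)
s=status.sense();np.save("w7.npy",s,allow_pickle=True);im=eyes.get_image("wrist");cv2.imwrite("pics/w7.png",im[:,:,::-1])
crop("pics/w7.png","pics/w7b.png",130,40,380,240,3.2)
```

```text
pos [0.4569 0.0606 0.1569] travel cm [ 0.15  9.89 -0.04] xax [ 0.975  0.222 -0.002] yax [-0.002  0.    -1.   ] yaw 12.8 rotvec [-0.05 -0.06 -0.11] F [-0.9  1.  -0.1] w 0.0854 t 7.15 q6 -1.92
```

View pics/w7b.png

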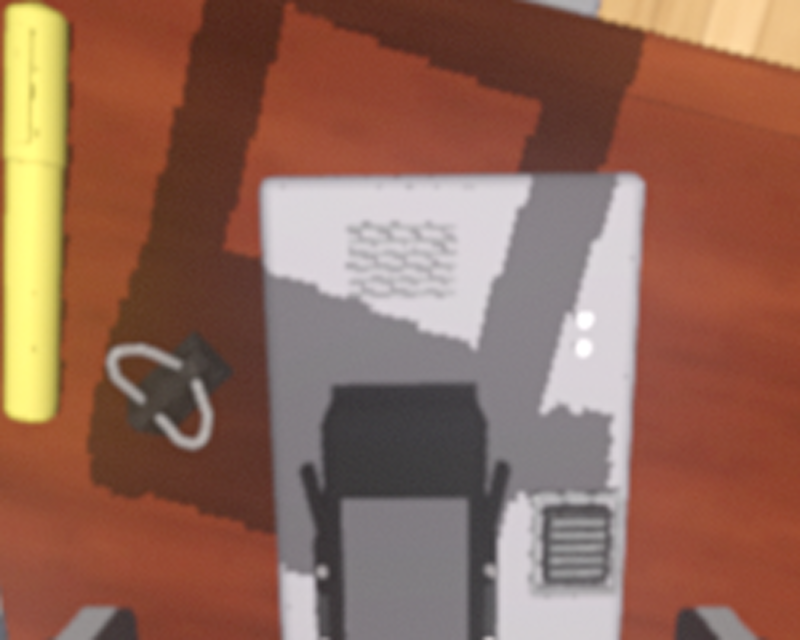

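Run:
```python
from h import *
s=np.load("w7.npy",allow_pickle=True).item();C=cam("wrist",s);M=R.from_quat(s["tcp_rot"])
f=lambda a:np.array(a)/3.2+[130,40]-.4
L=np.array([[-108,-40,24],[-108,68,24],[0,52,31],[-13,41.5,31],[-13,62.5,31]])/1000
print(fit(C,f([(262,181),(644,174),(577,546),(542,508),(610,505)]),L,x0=[.48,.062,.22]))
for h,uv in ((.066,(406,430)),(.066,(406,420)),(.024,(404,385))): print(h,M.inv().apply(ray(C,f(uv),h)-s["tool_pos"]).round(4))
print(M.inv().apply(ray(C,f([(325,440),(487,435)]),.066)-s["tool_pos"]).round(4))
```

```text
(array([0.48179771, 0.06592864, 0.23553186]), array([[-2.8, -1.5],
       [ 0.1, -0.9],
       [-0.1,  1.4],
       [ 0.2,  0.4],
       [ 1.2,  1.1]]))
0.066 [[-0.0191  0.091   0.0005]]
0.066 [[-0.0217  0.091   0.0005]]
0.024 [[-2.37e-02  1.33e-01 -1.00e-04]]
[[-0.0166  0.091  -0.0197]
 [-0.0179  0.091   0.0206]]
```

>>> drive_tool(travel=[[0.3,3,0],[0,3,0],[0,2.5,0],[0,1.4,0],[0,0,0],[0,0,0]], rotation=[[0,0,0],[0,-0.3,0],[0,0,0],[0,0,0],[0,0,0],[0,0,0]], gripper=[-1,-1,-1,-1,-1,-1])

```text
clock: 7.8
tool_pos: [0.4604, 0.0616, 0.0589]
tcp_rot: [-0.702, -0.081, 0.082, 0.703]
ft_force: [0.3, -0.4, -0.1]
gripper_width: 0.0855
```

>>> drive_tool(travel=[[0,0,0],[0,0,0],[0,0,0],[0,0,0],[0,0,0],[0,0,0],[0,0,0]], rotation=[[0,0,0],[0,0,0],[0,0,0],[0,0,0],[0,0,0],[0,0,0],[0,0,0]], gripper=[0,1,1,1,1,1,1], force=35)

```text
clock: 8.5
tool_pos: [0.4612, 0.0612, 0.0599]
tcp_rot: [0.702, 0.082, -0.08, -0.702]
ft_force: [-1.3, 0.7, 4.8]
gripper_width: 0.0414
```

Run:
```python
from h import *
plan([.4582,.0606,.058],.2245)
s=status.sense();np.save("w8.npy",s,allow_pickle=True);im=eyes.get_image("wrist");cv2.imwrite("pics/w8.png",im[:,:,::-1])
crop("pics/w8.png","pics/w8b.png",130,40,380,240,3.2)
```

```text
pos [0.4612 0.0612 0.0599] travel cm [-0.3   0.19  0.01] xax [0.974 0.228 0.001] yax [ 0.001  0.    -1.   ] yaw 13.16 rotvec [0.01 0.29 0.08] F [-1.3  0.7  4.8] w 0.0414 t 8.5 q6 -1.92
```

View pics/w8b.png

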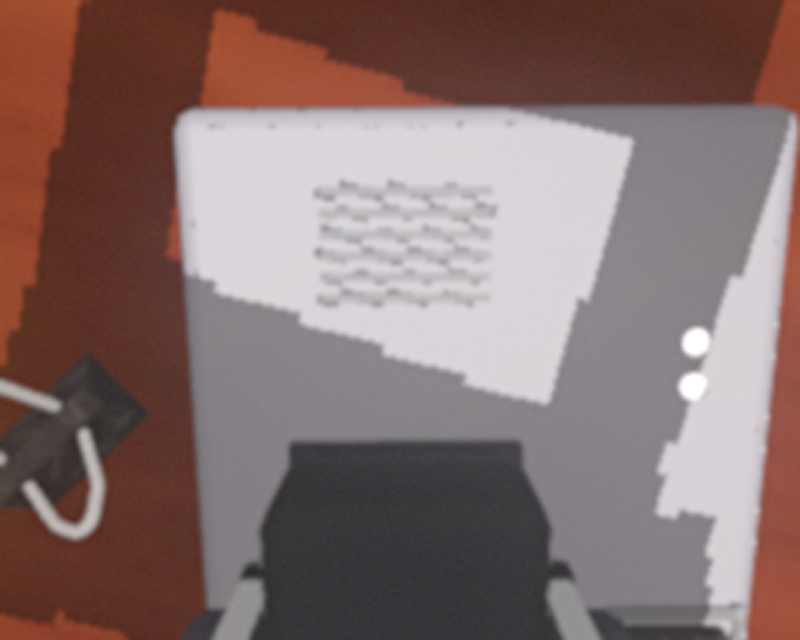

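>>> drive_tool(travel=[[0,-0.15,0],[0,0,0],[-0.3,0,0],[-0.5,0,0],[0,0,0]], rotation=[[0,0,0],[0,0,0],[0,0,0],[0,0,0],[0,0,0]], gripper=[1,1,1,1,1])

```text
clock: 9.05
tool_pos: [0.4512, 0.0592, 0.0601]
tcp_rot: [-0.702, -0.08, 0.082, 0.703]
ft_force: [-2.5, -0.6, -0.9]
gripper_width: 0.0415
```

Run:
```python
from h import *
s=status.sense();M=R.from_quat(s["tcp_rot"]);print(M.inv().apply(s["ft_force"]).round(1),s["ft_torque"].round(2))
plan([.4612,.0612,.058],.2245)
```

```text
[-2.6  0.9 -0. ] [-0.11  0.35 -0.03]
pos [0.4512 0.0592 0.0601] travel cm [ 1.01  0.2  -0.04] xax [ 0.974  0.228 -0.002] yax [-0.002 -0.    -1.   ] yaw 13.16 rotvec [-0.03  0.3  -0.13] F [-2.5 -0.6 -0.9] w 0.0415 t 9.05 q6 -1.93
```

>>> drive_tool(travel=[[-0.6,0,0],[-0.6,0,0],[-0.6,0,0],[-0.6,0,0],[-0.6,0,0],[-0.6,0,0],[-0.6,0,0],[-0.3,0,0],[0,0,0],[0,0,0]], rotation=[[0,0,0],[0,0,0],[0,0,0],[0,0,0],[0,0,0],[0,0,0],[0,0,0],[0,0,0],[0,0,0],[0,0,0]], gripper=[1,1,1,1,1,1,1,1,1,1])

```text
clock: 10.05
tool_pos: [0.4092, 0.049, 0.0607]
tcp_rot: [0.702, 0.081, -0.081, -0.702]
ft_force: [-0.0, -0.4, -4.2]
gripper_width: 0.0412
```

Run:
```python
from h import *
s=status.sense();M=R.from_quat(s["tcp_rot"]);print(M.inv().apply(s["ft_force"]).round(1),s["ft_torque"].round(2))
plan([.4612,.0612,.058],.2245)
np.save("w9.npy",s,allow_pickle=True);im=eyes.get_image("wrist");cv2.imwrite("pics/w9.png",im[:,:,::-1])
crop("pics/w9.png","pics/w9b.png",130,40,380,240,3.2)
im=eyes.get_image("scene");cv2.imwrite("pics/s4.png",im[:,:,::-1])
crop('pics/s4.png','pics/s4b.png',180,130,300,250,5)
```

```text
[-0.1  4.2 -0.3] [-0.01  0.01  0.03]
pos [0.4092 0.049  0.0607] travel cm [5.34 0.27 0.  ] xax [0.974 0.228 0.001] yax [ 0.001 -0.    -1.   ] yaw 13.15 rotvec [0.01 0.29 0.03] F [-0.  -0.4 -4.2] w 0.0412 t 10.05 q6 -1.97
```

View pics/w9b.png

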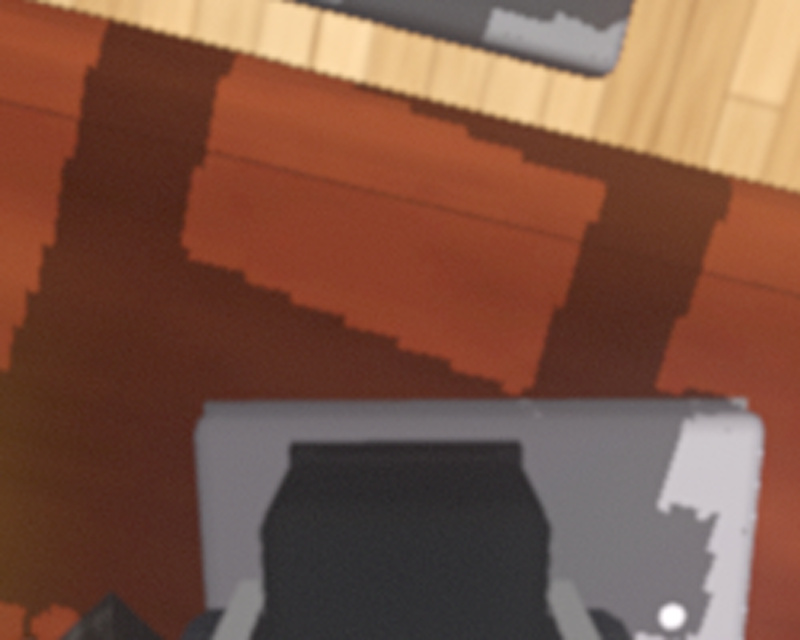

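View pics/s4b.png

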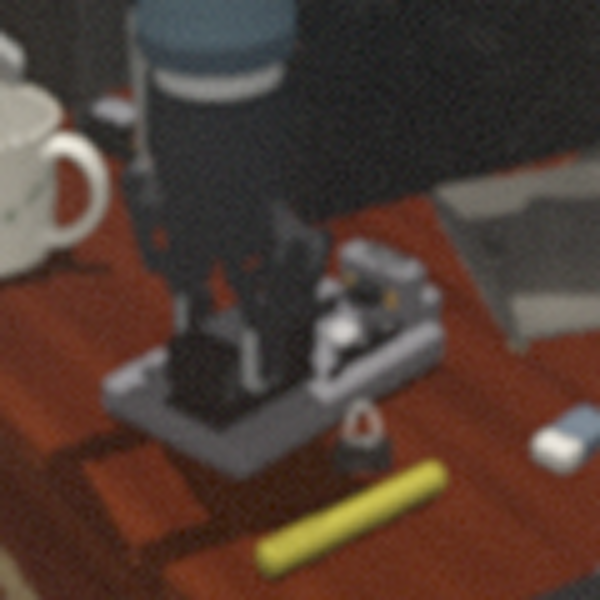

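Run:
```python
from h import *
s=np.load("w9.npy",allow_pickle=True).item();C=cam("wrist",s);M=R.from_quat(s["tcp_rot"])
f=lambda a:np.array(a)/3.2+[130,40]-.4
for h,uv in ((.024,(290,442)),(.024,(521,442)),(.066,(264,530)),(.066,(549,528)),): print(h,M.inv().apply(ray(C,f(uv),s["tool_pos"][2]-.0359+h-.024)-s["tool_pos"]).round(4))
plan([.40,-.12,.22],-.02)
```

```text
0.024 [[-0.0286  0.0359 -0.021 ]]
0.024 [[-0.0285  0.0359  0.0218]]
0.066 [[-0.0254 -0.0061 -0.0194]]
0.066 [[-0.0257 -0.0061  0.0205]]
pos [0.4093 0.049  0.0606] travel cm [ -4.74 -15.94 -16.25] xax [0.974 0.228 0.   ] yax [ 0. -0. -1.] yaw 13.16 rotvec [ 0.   14.3   0.03] F [ 0.1  0.1 -3.8] w 0.0413 t 10.15 q6 -1.97
```

>>> drive_tool(travel=[[0,-1.5,0],[0,-3,0],[0,-4,0],[-0.5,-4,-2],[-1,-3.4,-3],[-1,0,-3],[-1,0,-3],[-1,0,-3],[-0.3,0,-2.3],[0,0,0]], rotation=[[0,0,0],[0,0,0],[0,0,0],[0,0,0],[0,0,0],[0,0,0],[0,0,0],[0,0,0],[0,0,0],[0,0,0]], gripper=[1,1,1,1,1,1,1,1,1,1])

```text
clock: 11.15
tool_pos: [0.3996, -0.1232, 0.2198]
tcp_rot: [0.703, 0.08, -0.08, -0.702]
ft_force: [-0.2, 0.7, -3.7]
gripper_width: 0.0414
```

>>> drive_tool(travel=[[0,0,0],[0,0,0],[0,0,0],[0,0,0],[0,0,0]], rotation=[[0,5,0],[0,5,0],[0,4.3,0],[0,0,0],[0,0,0]], gripper=[1,1,1,1,1])

```text
clock: 11.65
tool_pos: [0.3993, -0.12, 0.2194]
tcp_rot: [-0.707, 0.006, -0.006, 0.707]
ft_force: [-0.1, 0.4, -4.2]
gripper_width: 0.0411
```

Run:
```python
from h import *
plan([.40,-.12,.22],-.02)
s=status.sense();np.save("w10.npy",s,allow_pickle=True);im=eyes.get_image("wrist");cv2.imwrite("pics/w10.png",im[:,:,::-1])
crop("pics/w10.png","pics/w10b.png",40,90,240,260,4)
```

```text
pos [ 0.3993 -0.12    0.2194] travel cm [ 0.07 -0.06  0.01] xax [ 1.    -0.017 -0.   ] yax [-0.  0. -1.] yaw -0.99 rotvec [-0.02  0.16 -0.01] F [-0.1  0.4 -4.2] w 0.0411 t 11.65 q6 -2.13
```

View pics/w10b.png

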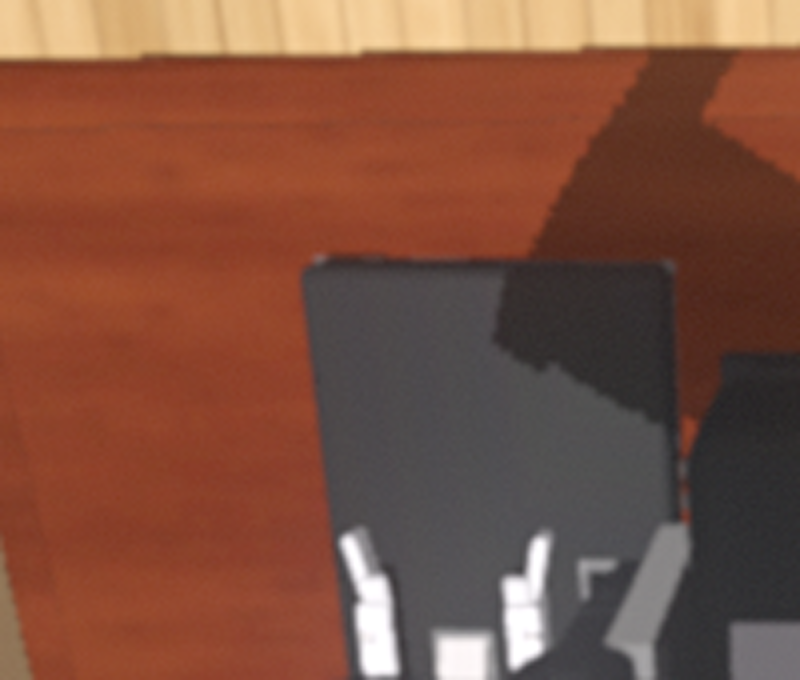

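View pics/w10.png

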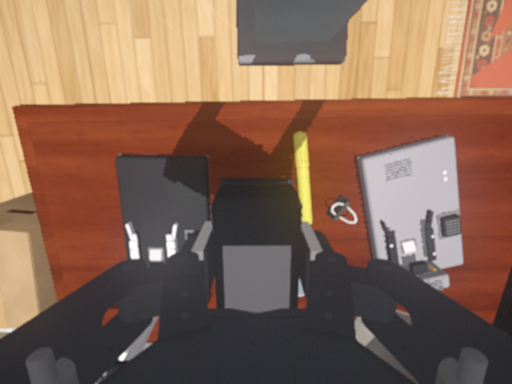

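Run:
```python
from h import *
s=np.load("w10.npy",allow_pickle=True).item();C=cam("wrist",s)
f=lambda a:np.array(a)/4+[40,90]-.4
L=np.array([[-108,-40,24],[-108,68,24]])/1000
uv=f([(303,268),(673,265)])
print(ray(C,uv,.024).round(4)); p,r=fit(C,uv,L,x0=[.48,-.25,-.02]);print(p,r)
print("rails",ray(C,f([(388,600),(503,600),(355,600),(545,600),(340,540),(550,532)]),.035).round(4),"tooth",ray(C,f([(432,632),(495,632)]),.028).round(4))
# overlay with estimates
im=cv2.imread("pics/w10.png")[90:260,40:240];im=cv2.resize(im,None,fx=4,fy=4,interpolation=cv2.INTER_CUBIC)
def draw(p):
    c,sn=np.cos(p[2]),np.sin(p[2])
    for poly in ([[-108,-40,24],[-108,68,24],[62,68,24],[62,-40,24]],[[-6,18,35],[-6,27.5,35],[38,27.5,35],[38,18,35]],[[-6,-18,35],[-6,-27.5,35],[38,-27.5,35],[38,-18,35]],[[24,-7,28],[24,7,28],[10,7,28],[10,-7,28]]):
        q=np.array(poly)/1000;w=np.c_[p[0]+c*q[:,0]-sn*q[:,1],p[1]+sn*q[:,0]+c*q[:,1],q[:,2]]
        cv2.polylines(im,[((proj(C,w)-[40,90]+.4)*4).astype(int)],True,(0,255,0),1)
draw([*p[:2],-.017]);cv2.imwrite("pics/w10c.png",im)
```

```text
[[ 0.3785 -0.2829  0.024 ]
 [ 0.3795 -0.1755  0.024 ]]
[ 0.48687531 -0.24425251 -0.00964751] [[-0.2  0. ]
 [ 0.2 -0. ]]
rails [[ 0.4785 -0.2667  0.035 ]
 [ 0.4792 -0.2317  0.035 ]
 [ 0.4783 -0.2767  0.035 ]
 [ 0.4794 -0.2189  0.035 ]
 [ 0.4587 -0.2785  0.035 ]
 [ 0.4573 -0.2154  0.035 ]] tooth [[ 0.493  -0.2577  0.028 ]
 [ 0.4933 -0.2379  0.028 ]]
```

View pics/w10c.png

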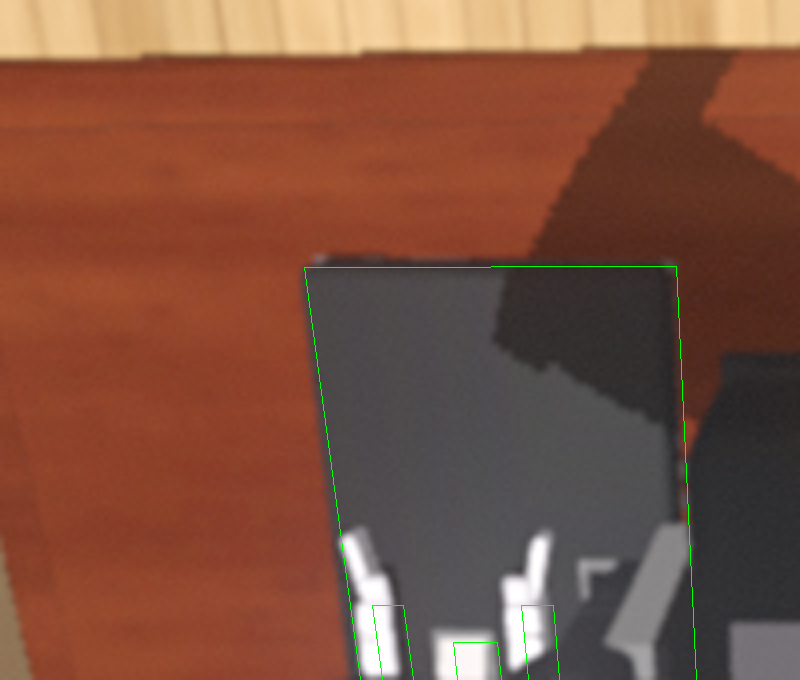

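Run:
```python
from h import *
s=np.load("w10.npy",allow_pickle=True).item();C=cam("wrist",s)
im=cv2.imread("pics/w10.png").astype(float)
def edge(rows,c0,c1):
    P=[]
    for r in rows:
        g=np.diff(im[r,c0:c1,2]);i=np.argmin(g);w=-np.clip(g[max(0,i-2):i+3],None,0);P.append((c0+max(0,i-2)+(w*np.arange(len(w))).sum()/w.sum()+.5,r))
    return np.array(P)
P=edge(range(162,232,3),100,140);print(P[::4].round(1))
W=ray(C,P,.024);k=np.polyfit(W[:,0],W[:,1],1);print("left edge slope",k,"resid mm",(1000*(W[:,1]-np.polyval(k,W[:,0]))).round(1))
print("y at x=.4869 +.04:",np.polyval(k,.4869)+.04, " at .43:",np.polyval(k,.43)+.04)
# rear edge
Q=[]
for c in range(120,205,5):
    g=np.diff(im[140:170,c,2]);i=np.argmin(g);Q.append((c,140+i+.5))
W=ray(C,Q,.024);k=np.polyfit(W[:,1],W[:,0],1);print("rear slope dx/dy",k,[q[1] for q in Q])
```

```text
[[114.9 162. ]
 [116.4 174. ]
 [117.9 186. ]
 [119.4 198. ]
 [120.8 210. ]
 [122.2 222. ]]
left edge slope [ 0.03394416 -0.29906539] resid mm [ 1.6  1.4  1.2  1.   0.8  0.5  0.2  0.1 -0.2 -0.6 -0.6 -0.9 -1.1 -1.4
 -1.6 -2.  -2.1 -2.4 -2.6 -2.9 -3.2  4.2  5.   5.6]
y at x=.4869 +.04: -0.24253798080582759  at .43: -0.24446940351957
rear slope dx/dy [0.02846415 0.38299512] [np.float64(154.5), np.float64(153.5), np.float64(152.5), np.float64(153.5), np.float64(154.5), np.float64(154.5), np.float64(154.5), np.float64(154.5), np.float64(154.5), np.float64(154.5), np.float64(154.5), np.float64(146.5), np.float64(155.5), np.float64(155.5), np.float64(155.5), np.float64(155.5), np.float64(154.5)]
```

Run:
```python
from h import *
s=np.load("w10.npy",allow_pickle=True).item();C=cam("wrist",s)
r=np.array([162,222]);c=np.array([114.9,122.2])
W=ray(C,np.c_[c,r],.024);print(W, np.diff(W[:,1])/np.diff(W[:,0]))
# top image
C=cam("top");im=cv2.imread("pics/top0.png").astype(float)
for name,c0,c1,sg in (("L",312,328,-1),("R",342,356,1)):
    P=[]
    for r in range(180,216,2):
        g=np.diff(im[r,c0:c1,2])*sg;i=np.argmax(g);w=np.clip(g[max(0,i-2):i+3],0,None);P.append((c0+max(0,i-2)+(w*np.arange(len(w))).sum()/w.sum()+.5,r))
    W=ray(C,P,.024);k=np.polyfit(W[:,0],W[:,1],1);print(name,k,(1000*(W[:,1]-np.polyval(k,W[:,0]))).round(1),np.polyval(k,.4869),np.polyval(k,.38))
f=lambda a:np.array(a)/4.4+[220,140]-0.4
print(ray(C,f([(502,180),(490,258),(557,180),(565,262)]),.035).round(4),ray(C,f([(526,208)]),.028).round(4))
```

```text
[[ 0.3847668  -0.28442148  0.024     ]
 [ 0.45967258 -0.28668475  0.024     ]] [-0.03021499]
L [-0.03143753 -0.1645343 ] [-1.4  0.7  1.2  0.9  0.5  0.1 -0.9 -0.4 -0.7 -1.1 -1.4  1.1  0.3  1.
  0.5 -0.   0.1 -0.4] -0.17984122992773266 -0.17648055790681288
R [ 0.1480231  -0.35036139] [-19.6  -0.1   1.6   3.2   4.4   6.4   8.2   9.1   5.2   4.3  -6.8  -5.6
  -4.9  -3.2  -2.2  -1.5   0.4   1.1] -0.27828893772106045 -0.29411260728656924
[[ 0.5251 -0.2297  0.035 ]
 [ 0.4602 -0.2206  0.035 ]
 [ 0.5263 -0.275   0.035 ]
 [ 0.4586 -0.2822  0.035 ]] [[ 0.5029 -0.2512  0.028 ]]
```

Run:
```python
from h import *
plan([.413,-.2467,.22],-.03)
```

```text
pos [ 0.3993 -0.1202  0.2194] travel cm [  1.59  -0.06 -12.63] xax [ 1.    -0.018 -0.   ] yax [-0.  0. -1.] yaw -1.01 rotvec [-0.01  0.71 -0.01] F [ 0.2 -0.9 -3.6] w 0.0414 t 11.7 q6 -2.13
```

>>> drive_tool(travel=[[0.4,0,-3],[0.4,0,-3],[0.4,0,-3],[0.4,0,-3],[0,0,-0.6],[0,4,0],[0,5,0],[0,4,0],[0,1.4,0],[0,0,0]], rotation=[[0,0.7,0],[0,0,0],[0,0,0],[0,0,0],[0,0,0],[0,0,0],[0,0,0],[0,0,0],[0,0,0],[0,0,0]], gripper=[1,1,1,1,1,1,1,1,1,1])

```text
clock: 12.7
tool_pos: [0.4098, -0.2446, 0.0728]
tcp_rot: [-0.705, 0.013, -0.009, 0.709]
ft_force: [0.5, 0.3, -3.0]
gripper_width: 0.0413
```

Run:
```python
from h import *
plan([.413,-.2467,.0604],-.03)
s=status.sense();np.save("w11.npy",s,allow_pickle=True);im=eyes.get_image("wrist");cv2.imwrite("pics/w11.png",im[:,:,::-1])
crop("pics/w11.png","pics/w11b.png",130,40,380,240,3.2)
im=eyes.get_image("scene");cv2.imwrite("pics/s5.png",im[:,:,::-1])
crop('pics/s5.png','pics/s5b.png',260,140,400,300,4)
```

```text
pos [ 0.4098 -0.2446  0.0728] travel cm [ 0.33  1.23 -0.2 ] xax [ 1.    -0.031 -0.005] yax [-0.005  0.005 -1.   ] yaw -1.77 rotvec [-0.27 -0.05 -0.27] F [ 0.5  0.3 -3. ] w 0.0413 t 12.7 q6 -2.33
```

View pics/w11b.png

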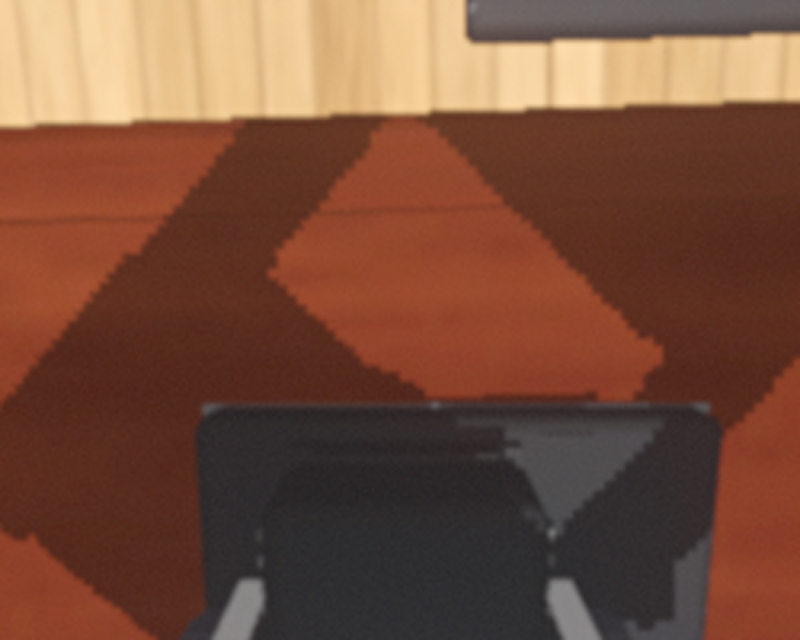

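View pics/s5b.png

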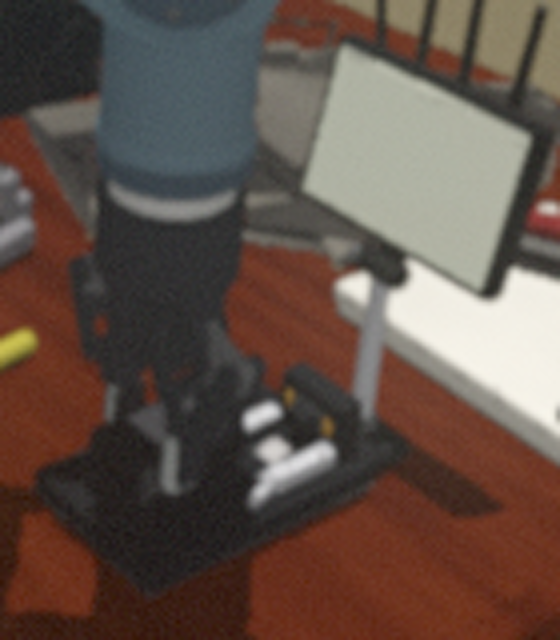

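Run:
```python
from h import *
s=np.load("w11.npy",allow_pickle=True).item();C=cam("wrist",s)
f=lambda a:np.array(a)/3.2+[130,40]-.4
L=np.array([[-108,-40,24],[-108,68,24]])/1000
uv=f([(199,410),(721,407)])
print(fit(C,uv,L,x0=[.48,-.25,-.02])); plan([.413,-.2467,.0604],-.03)
```

```text
(array([ 0.48504046, -0.24884548, -0.02724954]), array([[-3.3,  0.1],
       [ 3.5,  0.1]]))
pos [ 0.4119 -0.2468  0.076 ] travel cm [0.1  1.56 0.02] xax [ 1.    -0.031  0.   ] yax [ 0.  0. -1.] yaw -1.79 rotvec [-0.   -0.07  0.01] F [-0.7 -1.  -3. ] w 0.0417 t 12.8 q6 -2.33
```

>>> drive_tool(travel=[[0,0,0],[0,0,0],[0,0,0]], rotation=[[0,0,0],[0,0,0],[0,0,0]], gripper=[1,1,1])

```text
clock: 13.1
tool_pos: [0.4122, -0.2475, 0.0766]
tcp_rot: [0.708, -0.011, 0.012, -0.706]
ft_force: [-0.6, 0.3, -4.2]
gripper_width: 0.0408
```

Run:
```python
from h import *
plan([.413,-.2467,.0604],-.03)
```

```text
pos [ 0.4122 -0.2475  0.0766] travel cm [0.07 1.62 0.09] xax [ 0.999 -0.032  0.002] yax [ 0.002 -0.002 -1.   ] yaw -1.83 rotvec [ 0.09 -0.11  0.1 ] F [-0.6  0.3 -4.2] w 0.0408 t 13.1 q6 -2.33
```

>>> drive_tool(travel=[[0,0.8,0.03],[0,0.4,0],[0,0.2,0],[0,0.1,0],[0,0.1,0],[0,0,0],[0,0,0]], rotation=[[0,0,0],[0,0,0],[0,0,0],[0,0,0],[0,0,0],[0,0,0],[0,0,0]], gripper=[1,1,1,1,1,1,1])

```text
clock: 13.8
tool_pos: [0.4112, -0.2464, 0.06]
tcp_rot: [-0.707, 0.012, -0.011, 0.707]
ft_force: [-3.5, 2.2, 5.3]
gripper_width: 0.0412
```

Run:
```python
from h import *
plan([.413,-.2470,.0604],-.028)
```

```text
pos [ 0.4112 -0.2464  0.06  ] travel cm [ 0.18 -0.05 -0.06] xax [ 0.999 -0.032 -0.001] yax [-0.001  0.001 -1.   ] yaw -1.83 rotvec [-0.04 -0.22 -0.07] F [-3.5  2.2  5.3] w 0.0412 t 13.8 q6 -2.33
```

>>> drive_tool(travel=[[0,-0.15,0],[0,0,0],[0,0,0]], rotation=[[0,0,0],[0,0,0],[0,0,0]], gripper=[1,1,1])

```text
clock: 14.1
tool_pos: [0.4117, -0.2468, 0.061]
tcp_rot: [0.707, -0.011, 0.011, -0.707]
ft_force: [0.0, -0.3, -3.7]
gripper_width: 0.0414
```

Run:
```python
from h import *
plan([.413,-.2470,.0604],-.028)
```

```text
pos [ 0.4117 -0.2468  0.061 ] travel cm [ 0.13  0.06 -0.02] xax [ 0.999 -0.032  0.   ] yax [ 0. -0. -1.] yaw -1.84 rotvec [ 0.01 -0.24  0.02] F [ 0.  -0.3 -3.7] w 0.0414 t 14.1 q6 -2.33
```

>>> drive_tool(travel=[[0,0.06,0],[0.4,0,0],[0.4,0,0],[0.4,0,0],[0.4,0,0],[0,0,0]], rotation=[[0,0,0],[0,0,0],[0,0,0],[0,0,0],[0,0,0],[0,0,0]], gripper=[1,1,1,1,1,1])

```text
clock: 14.7
tool_pos: [0.4283, -0.2473, 0.0605]
tcp_rot: [0.707, -0.011, 0.011, -0.707]
ft_force: [-0.3, 0.6, -3.4]
gripper_width: 0.0412
```

Run:
```python
from h import *
plan([.413,-.2470,.0604],-.028);s=status.sense();print(s["ft_torque"].round(2))
```

```text
pos [ 0.4283 -0.2473  0.0605] travel cm [-1.53  0.01 -0.02] xax [ 0.999 -0.032  0.001] yax [ 0. -0. -1.] yaw -1.82 rotvec [ 0.02 -0.21  0.03] F [-0.3  0.6 -3.4] w 0.0412 t 14.7 q6 -2.3
[-0.01 -0.   -0.02]
```

>>> drive_tool(travel=[[0.3,0,0],[0.3,0,0],[0.3,0,0],[0,0,0]], rotation=[[0,0,0],[0,0,0],[0,0,0],[0,0,0]], gripper=[1,1,1,1])

```text
clock: 15.1
tool_pos: [0.437, -0.2476, 0.0605]
tcp_rot: [0.707, -0.011, 0.011, -0.707]
ft_force: [-0.9, 0.4, -3.4]
gripper_width: 0.0415
```

Run:
```python
from h import *
plan([.413,-.2470,.0604],-.028);s=status.sense();print(s["ft_torque"].round(2))
```

```text
pos [ 0.437  -0.2476  0.0605] travel cm [-2.4   0.01 -0.01] xax [ 0.999 -0.032  0.   ] yax [ 0. -0. -1.] yaw -1.83 rotvec [ 0.02 -0.23  0.02] F [-0.9  0.4 -3.4] w 0.0415 t 15.1 q6 -2.29
[-0.01  0.03  0.01]
```

Sliding freely; going on, next is the ramp of the tooth.

>>> drive_tool(travel=[[0.3,0,0],[0.3,0,0],[0.3,0,0],[0,0,0]], rotation=[[0,0,0],[0,0,0],[0,0,0],[0,0,0]], gripper=[1,1,1,1])

```text
clock: 15.5
tool_pos: [0.446, -0.2479, 0.0605]
tcp_rot: [0.707, -0.011, 0.011, -0.707]
ft_force: [-0.1, 0.1, -3.4]
gripper_width: 0.0416
```

Run:
```python
from h import *
plan([.413,-.2470,.0604],-.028);s=status.sense();print(s["ft_torque"].round(2))
```

```text
pos [ 0.446  -0.2479  0.0605] travel cm [-3.3   0.01 -0.02] xax [ 0.999 -0.032  0.   ] yax [ 0. -0. -1.] yaw -1.83 rotvec [ 0.02 -0.22  0.02] F [-0.1  0.1 -3.4] w 0.0416 t 15.5 q6 -2.28
[-0.01  0.07  0.05]
```

>>> drive_tool(travel=[[0.3,0,0],[0.3,0,0],[0,0,0]], rotation=[[0,0,0],[0,0,0],[0,0,0]], gripper=[1,1,1])

```text
clock: 15.8
tool_pos: [0.452, -0.248, 0.0605]
tcp_rot: [0.707, -0.011, 0.011, -0.707]
ft_force: [0.9, 0.3, -3.3]
gripper_width: 0.0411
```

Run:
```python
from h import *
plan([.413,-.2470,.0604],-.028);s=status.sense();print(s["ft_torque"].round(2))
im=eyes.get_image("scene");cv2.imwrite("pics/s6.png",im[:,:,::-1])
crop('pics/s6.png','pics/s6b.png',260,140,400,300,4)
im=eyes.get_image("wrist");cv2.imwrite("pics/w12.png",im[:,:,::-1])
```

```text
pos [ 0.452  -0.248   0.0605] travel cm [-3.9   0.01 -0.02] xax [ 0.999 -0.032  0.   ] yax [ 0. -0. -1.] yaw -1.83 rotvec [ 0.01 -0.23  0.02] F [ 0.9  0.3 -3.3] w 0.0411 t 15.8 q6 -2.27
[ 0.03 -0.01  0.01]
```

View pics/s6b.png

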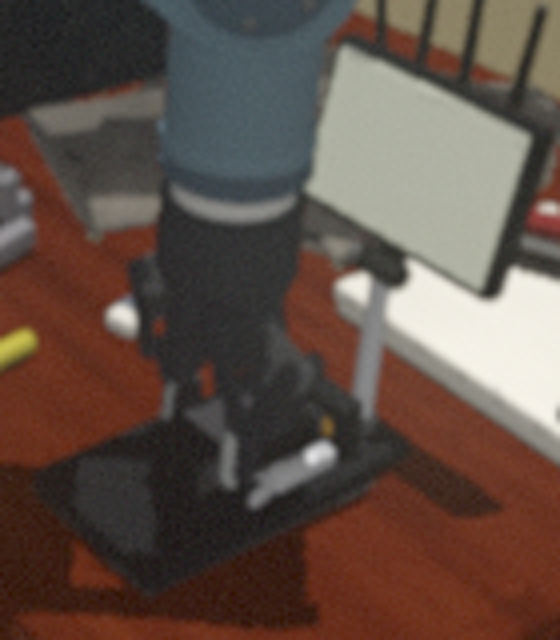

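View pics/w12.png

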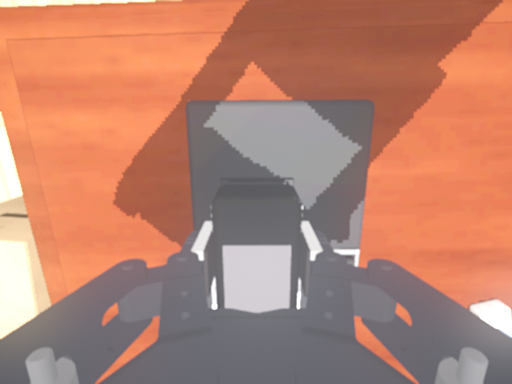

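>>> drive_tool(travel=[[0,0,0],[0.3,0,0],[0.3,0,0],[0.3,0,0],[0,0,0]], rotation=[[0,0,0],[0,0,0],[0,0,0],[0,0,0],[0,0,0]], gripper=[1,1,1,1,1], force=50)

```text
clock: 16.4
tool_pos: [0.4612, -0.2484, 0.0605]
tcp_rot: [0.707, -0.011, 0.012, -0.707]
ft_force: [1.1, 0.8, -2.3]
gripper_width: 0.0411
```

>>> drive_tool(travel=[[0.2,0,0],[0.2,0,0],[0,0,0]], rotation=[[0,0,0],[0,0,0],[0,0,0]], gripper=[1,1,1])

```text
clock: 16.7
tool_pos: [0.4649, -0.2484, 0.0604]
tcp_rot: [0.707, -0.011, 0.011, -0.707]
ft_force: [0.5, -0.0, -2.4]
gripper_width: 0.0414
```

Run:
```python
from h import *
plan([.413,-.2470,.0604],-.028);s=status.sense();print(s["ft_torque"].round(2))
```

```text
pos [ 0.4649 -0.2484  0.0604] travel cm [-5.19  0.   -0.02] xax [ 0.999 -0.032  0.   ] yax [ 0. -0. -1.] yaw -1.84 rotvec [ 0.01 -0.23  0.02] F [ 0.5 -0.  -2.4] w 0.0414 t 16.7 q6 -2.26
[ 0.07 -0.07  0.07]
```

>>> drive_tool(travel=[[0.2,0,0],[0.1,0,0],[0,0,0]], rotation=[[0,0,0],[0,0,0],[0,0,0]], gripper=[1,1,1])

```text
clock: 17.0
tool_pos: [0.4666, -0.2484, 0.0602]
tcp_rot: [-0.707, 0.012, -0.01, 0.707]
ft_force: [-6.6, 1.2, 2.3]
gripper_width: 0.0411
```

>>> drive_tool(travel=[[0.1,0,0],[0.1,0,0],[0,0,0]], rotation=[[0,0,0],[0,0,0],[0,0,0]], gripper=[1,1,1])

```text
clock: 17.3
tool_pos: [0.4683, -0.2484, 0.0602]
tcp_rot: [-0.707, 0.012, -0.01, 0.707]
ft_force: [-7.5, -0.5, 1.2]
gripper_width: 0.0411
```

Run:
```python
from h import *
plan([.413,-.2470,.0604],-.028);s=status.sense();print(s["ft_torque"].round(2))
```

```text
pos [ 0.4683 -0.2484  0.0602] travel cm [-5.53 -0.   -0.03] xax [ 0.999 -0.032 -0.003] yax [-0.003  0.001 -1.   ] yaw -1.83 rotvec [-0.04 -0.22 -0.18] F [-7.5 -0.5  1.2] w 0.0411 t 17.3 q6 -2.25
[-0.02  1.01 -0.01]
```

>>> drive_tool(travel=[[0.15,0,0],[0.15,0,0],[0.1,0,0],[0,0,0]], rotation=[[0,0,0],[0,0,0],[0,0,0],[0,0,0]], gripper=[1,1,1,1])

```text
clock: 17.7
tool_pos: [0.472, -0.2486, 0.0602]
tcp_rot: [-0.707, 0.013, -0.01, 0.707]
ft_force: [-7.8, 0.0, 3.3]
gripper_width: 0.0411
```

>>> drive_tool(travel=[[0.1,0,0],[0.1,0,0],[0.1,0,0],[0,0,0]], rotation=[[0,0,0],[0,0,0],[0,0,0],[0,0,0]], gripper=[1,1,1,1])

```text
clock: 18.1
tool_pos: [0.4748, -0.2486, 0.0602]
tcp_rot: [-0.707, 0.013, -0.01, 0.707]
ft_force: [-9.5, -0.6, 3.1]
gripper_width: 0.0411
```

Run:
```python
from h import *
plan([.413,-.2470,.0604],-.028);s=status.sense();print(s["ft_torque"].round(2))
im=eyes.get_image("wrist");cv2.imwrite("pics/w13.png",im[:,:,::-1])
```

```text
pos [ 0.4748 -0.2486  0.0602] travel cm [-6.18  0.01 -0.04] xax [ 0.999 -0.032 -0.004] yax [-0.004  0.001 -1.   ] yaw -1.82 rotvec [-0.05 -0.22 -0.24] F [-9.5 -0.6  3.1] w 0.0411 t 18.1 q6 -2.24
[-0.06  1.3  -0.02]
```

View pics/w13.png

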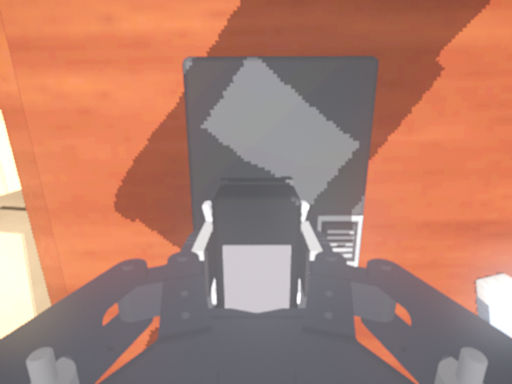

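>>> drive_tool(travel=[[0.1,0,0],[0.1,0,0],[0,0,0]], rotation=[[0,0,0],[0,0,0],[0,0,0]], gripper=[1,1,1])

```text
clock: 18.45
tool_pos: [0.4767, -0.2487, 0.0602]
tcp_rot: [-0.707, 0.013, -0.01, 0.707]
ft_force: [-9.9, -1.2, 3.8]
gripper_width: 0.0408
```

>>> drive_tool(travel=[[0.1,0,0],[0,0,0],[0,0,0]], rotation=[[0,0,0],[0,0,0],[0,0,0]], gripper=[1,1,1])

```text
clock: 18.75
tool_pos: [0.4776, -0.2487, 0.0602]
tcp_rot: [-0.707, 0.013, -0.01, 0.707]
ft_force: [-10.3, 0.5, 3.4]
gripper_width: 0.0413
```

>>> drive_tool(travel=[[0.1,0,0],[0,0,0],[0,0,0]], rotation=[[0,0,0],[0,0,0],[0,0,0]], gripper=[1,1,1])

```text
clock: 19.05
tool_pos: [0.4779, -0.2487, 0.0601]
tcp_rot: [-0.707, 0.013, -0.009, 0.707]
ft_force: [-12.6, 0.3, 5.9]
gripper_width: 0.0409
```

Run:
```python
from h import *
plan([.413,-.2470,.0604],-.028);s=status.sense();print(s["ft_torque"].round(2))
```

```text
pos [ 0.4779 -0.2487  0.0601] travel cm [-6.49  0.01 -0.04] xax [ 0.999 -0.032 -0.006] yax [-0.006  0.001 -1.   ] yaw -1.83 rotvec [-0.07 -0.22 -0.35] F [-12.6   0.3   5.9] w 0.0409 t 19.05 q6 -2.24
[-0.08  1.93 -0.05]
```

>>> drive_tool(travel=[[0.1,0,0],[0,0,0],[0,0,0]], rotation=[[0,0,0],[0,0,0],[0,0,0]], gripper=[1,1,1])

```text
clock: 19.35
tool_pos: [0.4779, -0.2487, 0.0601]
tcp_rot: [-0.706, 0.014, -0.008, 0.708]
ft_force: [-19.4, -0.6, 10.0]
gripper_width: 0.0413
```

Run:
```python
from h import *
plan([.413,-.2470,.0604],-.028)
im=eyes.get_image("wrist");cv2.imwrite("pics/w14.png",im[:,:,::-1]);crop("pics/w14.png","pics/w14b.png",170,150,380,310,3.5)
```

```text
pos [ 0.4779 -0.2487  0.0601] travel cm [-6.49  0.02 -0.04] xax [ 0.999 -0.032 -0.008] yax [-0.008  0.002 -1.   ] yaw -1.82 rotvec [-0.09 -0.22 -0.47] F [-19.4  -0.6  10. ] w 0.0413 t 19.35 q6 -2.23
```

View pics/w14b.png

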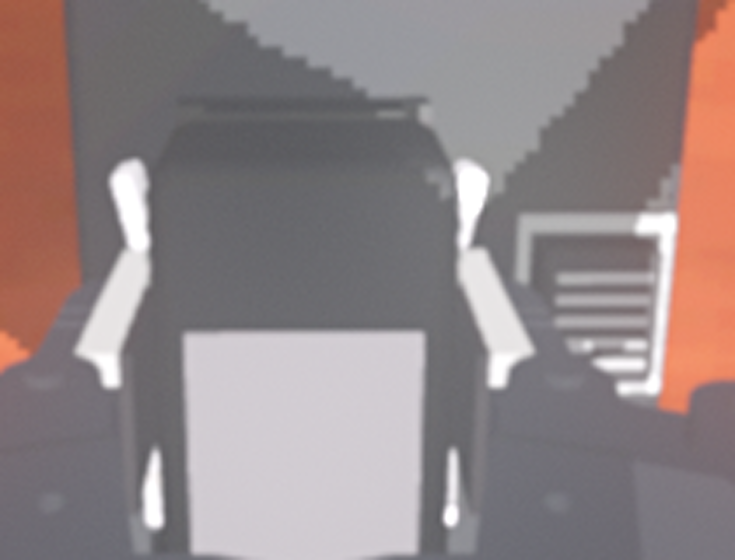

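>>> drive_tool(travel=[[-0.1,0,0],[-0.1,0,0],[-0.1,0,0],[0,0,0],[0,0,0]], rotation=[[0,0,0],[0,0,0],[0,0,0],[0,0,0],[0,0,0]], gripper=[1,1,1,1,1])

```text
clock: 19.9
tool_pos: [0.4767, -0.2487, 0.0602]
tcp_rot: [-0.707, 0.013, -0.01, 0.707]
ft_force: [-10.1, 1.0, 3.2]
gripper_width: 0.041
```

>>> drive_tool(travel=[[-0.1,0,0],[0,0,0],[0,0,0]], rotation=[[0,0,0],[0,0,0],[0,0,0]], gripper=[1,1,1])

```text
clock: 20.2
tool_pos: [0.4759, -0.2487, 0.0602]
tcp_rot: [-0.707, 0.013, -0.01, 0.707]
ft_force: [-7.4, 0.4, 3.0]
gripper_width: 0.041
```

Run:
```python
from h import *
plan([.413,-.2470,.0604],-.028)
```

```text
pos [ 0.4759 -0.2487  0.0602] travel cm [-6.29  0.   -0.03] xax [ 0.999 -0.032 -0.004] yax [-0.004  0.001 -1.   ] yaw -1.83 rotvec [-0.04 -0.23 -0.21] F [-7.4  0.4  3. ] w 0.041 t 20.2 q6 -2.24
```

>>> drive_tool(travel=[[-0.1,0,0],[0,0,0],[0,0,0]], rotation=[[0,0,0],[0,0,0],[0,0,0]], gripper=[1,1,1])

```text
clock: 20.5
tool_pos: [0.4758, -0.2486, 0.0602]
tcp_rot: [-0.707, 0.012, -0.011, 0.707]
ft_force: [-5.8, 0.4, -1.2]
gripper_width: 0.0412
```

>>> drive_tool(travel=[[-0.1,0,0],[0,0,0],[0,0,0]], rotation=[[0,0,0],[0,0,0],[0,0,0]], gripper=[1,1,1])

```text
clock: 20.8
tool_pos: [0.4756, -0.2486, 0.0602]
tcp_rot: [-0.707, 0.011, -0.011, 0.707]
ft_force: [-1.8, 0.5, -5.6]
gripper_width: 0.0408
```

>>> drive_tool(travel=[[0,0,0],[0,0,0],[0,0,0],[0,0,0],[0,-0.5,0],[0,-2,0],[-1,-3,0],[-2,-3,0],[-2,-3,0],[0,0,0]], rotation=[[0,0,0],[0,0,0],[0,0,0],[0,0,0],[0,0,0],[0,0,0],[0,0,0],[0,0,0],[0,0,0],[0,0,0]], gripper=[-0.5,-0.5,-0.5,-0.5,-0.5,-0.5,-0.5,-0.5,-0.5,-0.5])

```text
clock: 21.8
tool_pos: [0.4261, -0.2487, 0.18]
tcp_rot: [0.709, -0.01, 0.013, -0.705]
ft_force: [0.8, -0.5, -0.6]
gripper_width: 0.0641
```

>>> drive_tool(travel=[[-2,-2,2],[-2,-2,3],[-1,0,3],[0,0,3],[0,0,2],[0,0,0],[0,0,0]], rotation=[[0,0,0],[0,0,0],[0,0,0],[0,0,0],[0,0,0],[0,0,0],[0,0,0]], gripper=[-0.5,-0.5,-0.5,-0.5,-0.5,-0.5,-0.5])

```text
clock: 22.5
tool_pos: [0.38, -0.1156, 0.2154]
tcp_rot: [0.707, -0.011, 0.011, -0.707]
ft_force: [-1.9, -0.4, 0.1]
gripper_width: 0.0642
```

Run:
```python
from h import *
plan([.413,-.2470,.0604],-.028)
for n in ("scene","top","wrist"): cv2.imwrite(f"pics/{n}9.png",eyes.get_image(n)[:,:,::-1])
crop('pics/scene9.png','pics/s9b.png',180,140,400,300,3.6)
crop('pics/top9.png','pics/t9b.png',220,140,400,240,4.4)
crop('pics/wrist9.png','pics/w9z.png',0,0,512,384,1.5)
```

```text
pos [ 0.38   -0.1156  0.2154] travel cm [  3.7   15.5  -13.02] xax [ 1.    -0.031  0.   ] yax [ 0. -0. -1.] yaw -1.76 rotvec [ 0.03 -0.16  0.01] F [-1.9 -0.4  0.1] w 0.0642 t 22.5 q6 -2.14
```

View pics/s9b.png

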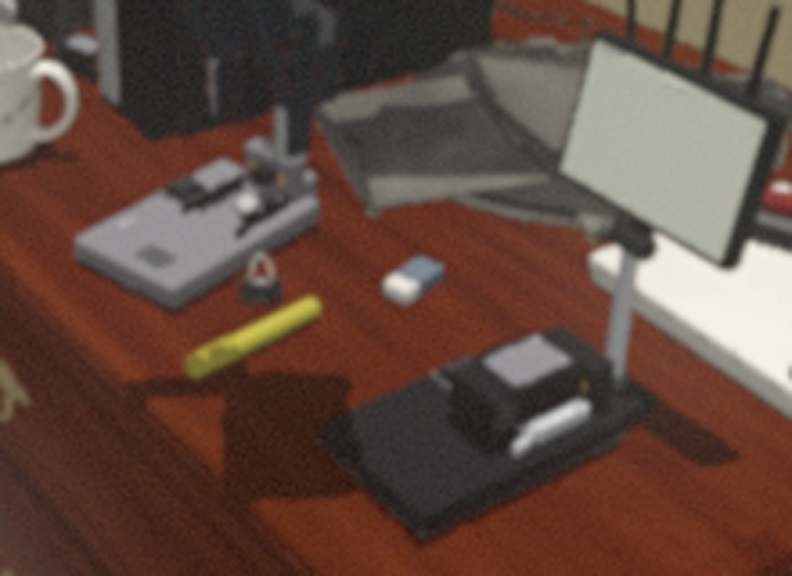

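View pics/t9b.png

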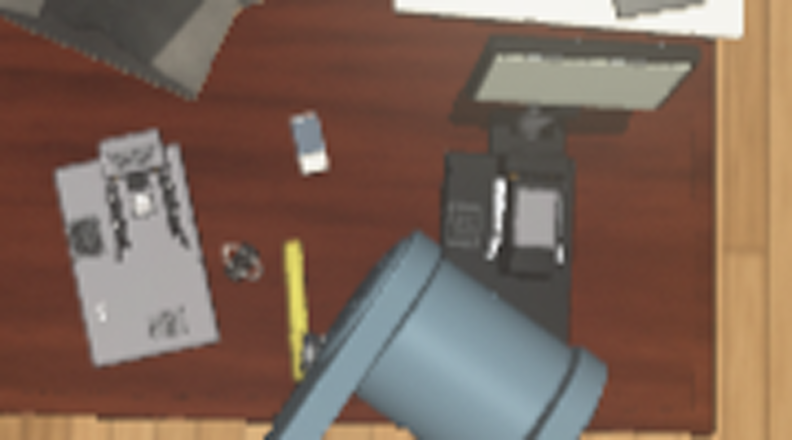

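View pics/w9z.png

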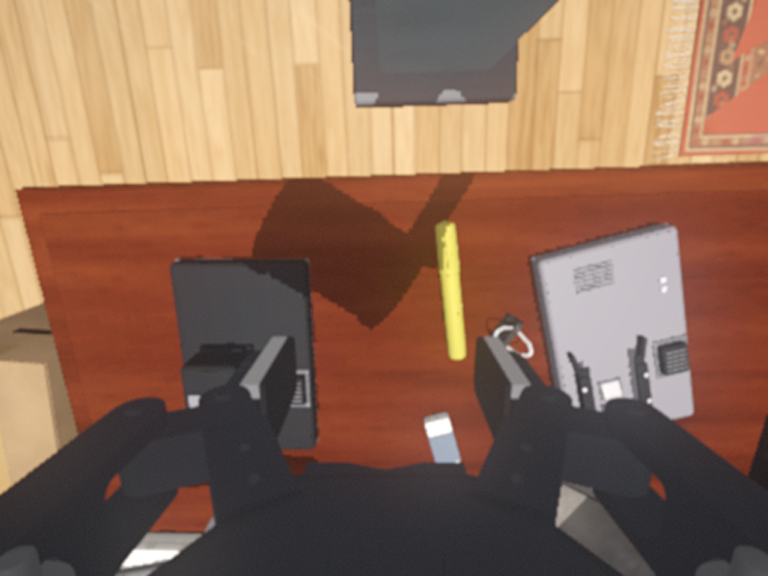

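Run:
```python
from h import *
crop('pics/top9.png','pics/t9c.png',310,160,370,225,9)
crop('pics/top0.png','pics/t0c.png',225,160,285,225,9)
crop('pics/scene9.png','pics/s9c.png',295,220,370,290,8)
```

```text
(no output)
```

View pics/t9c.png

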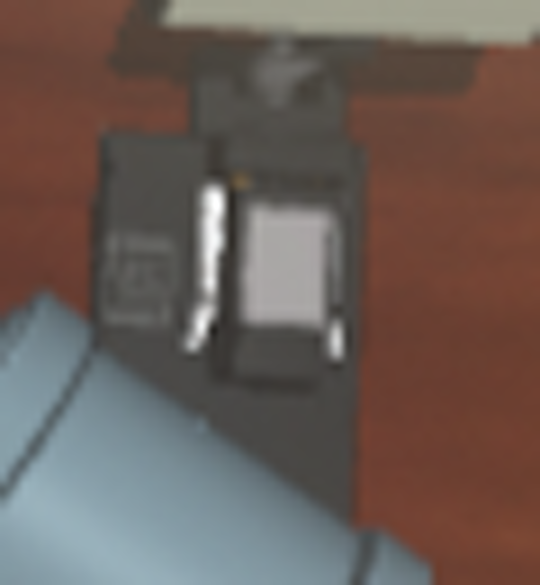

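View pics/t0c.png

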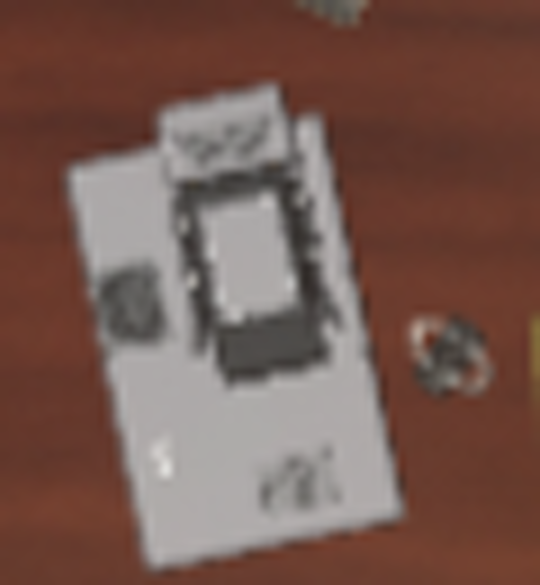

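View pics/s9c.png

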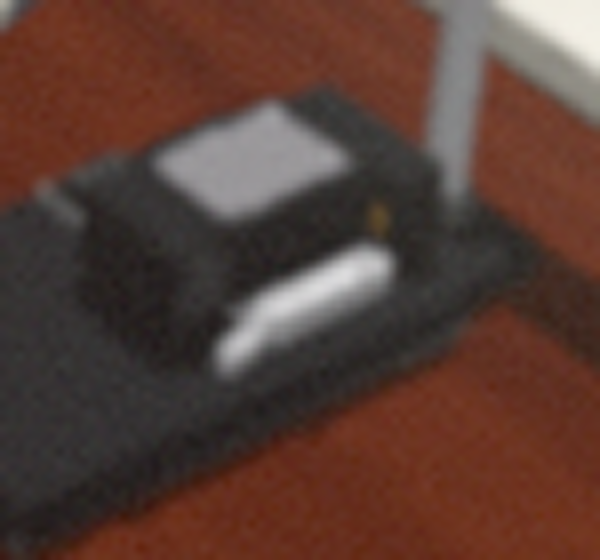

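Run:
```python
from h import *
C=cam("top")
def loc(uv,o,p,z):
    w=ray(C,np.array(uv)/9+o-.45,z)[:,:2]-p[:2];c,s=np.cos(p[2]),np.sin(p[2]);return (w@np.array([[c,-s],[s,c]])*1000).round(1)
ch=[.4808,.0657,.226];li=[.4853,-.2488,-.028]
lab0=[(198,207),(275,193),(298,303),(224,319)];lab9=[(246,206),(335,206),(327,325),(241,324)]
a=loc(lab0,[225,160],ch,.066);b=loc(lab9,[310,160],li,.066);print(a,b,a.mean(0),b.mean(0))
print("refs: deck front/rear corners",loc([(70,170),(150,568),(400,515)],[225,160],ch,.024),loc([(103,135),(362,140)],[310,160],li,.024))
print("pack rear bottom",loc([(230,383),(325,362)],[225,160],ch,.024),loc([(222,380),(315,388)],[310,160],li,.024), "tab",loc([(133,302)],[225,160],ch,.031),loc([(140,280)],[310,160],li,.031))
```

```text
[[ 29.8  14. ]
 [ 29.2 -17.1]
 [-15.4 -17.4]
 [-15.9  12.6]] [[ 29.8  14.5]
 [ 31.7 -20.5]
 [-15.5 -19.1]
 [-16.9  14.5]] [ 6.925 -1.975] [ 7.275 -2.65 ]
refs: deck front/rear corners [[  59.3   64.1]
 [-106.9   63.4]
 [-105.8  -40.6]] [[ 59.9  65.6]
 [ 63.5 -39.8]]
pack rear bottom [[-39.5  16.7]
 [-38.8 -23. ]] [[-37.6  13.1]
 [-38.7 -24.6]] tab [[ 0.4 48.8]] [[ 0.8 49.1]]
```

The battery sits in the light exactly as it first sat in the charger: label at x +7.3 mm in the light, +6.9 mm in the charger. That is fully home.

Run:
```python
from workcell import status,job
s=status.sense();print(s["clock"],s["qvel"].round(3),s["ft_force"].round(1));print(job.finish_job())
```

```text
22.65 [-0.004  0.     0.002  0.001  0.002  0.003] [ 1.  -0.1 -0. ]
the job is handed in; nothing more can be done
None
```

The battery is off the charger and clicked fully home in the light, and I handed the job in at about 22.7 s with the gripper clear of everything. No verdict came back.

- **Release:** I pressed the charger's tab down to its stop, at about 9 N. The battery sprang back about 10 mm, and I then drew it off the rails.
- **Push home:** It slid along the light's rails with almost no resistance until the plunger. The plunger force was about 7 to 10 N. I pushed on to the hard stop, where the force peaked at about 19 N, under the 38 N limit.
- **Catch check:** Before letting go I eased back gently. The battery stopped moving after about 2 mm while the push fell from about 10 N to 2 N, so the catch was holding it.
- **After release:** In the top image the battery's label sits at x +7.3 mm in the light. It read +6.9 mm in the charger at the start, which agrees within measuring error.
- **Other things:** The highlighter, eraser, binder clip and charger look unmoved in the final pictures. I went nowhere near the keys and did not check them again, nor the mug closely.

My separate measurements of the light's heading disagreed by up to about 2°. I used about −1.8°, and the battery slid in without any noticeable sideways force.

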